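# Clamp the whetstone in its ratchet holder

## Task

Lay the whetstone flat on the rails of the stone holder, lengthwise between the two jaws, and let go of it. Then squeeze the holder's trigger again and again until the sliding jaw has closed up and holds the stone firmly against the fixed jaw, but no harder than that, because the stone is brittle. Move the jaw by the trigger only, let the trigger spring back at the end, and leave the other things on the counter where they are.

Things in the scene. Friction and masses are not known exactly. Their poses are not given: they have to be found in the camera images.
- holder: Whetstone holder: one-hand ratchet bar clamp fixed on a white board (90 x 350 x 12 mm, long side along y). Origin: centre of the board's underside, on the counter; z up, y along the steel bar from the handle end (-y) to the sliding jaw (+y). Black head at the -y end (52 mm wide, y -160 to -68 mm, 90 mm high); on it stand two blades to squeeze together, the fixed grip and before it the trigger.
- rails (a point): Point mid-way between the two upright steel rails on the board that carry the stone, level with their upper edges, 50 mm above the holder's underside (holder frame 0, 0, 50 mm). The rails measure 40 mm over both (x -20 to 20 mm) and run from y -60 to 70 mm of the holder.
- fixed_face (a point): Centre of the fixed jaw's rubber face on the head (holder frame 0, -60, 65 mm); the face is 46 mm wide, 45 to 85 mm high, and looks to +y of the holder.
- jaw_face (a point): Centre of the sliding jaw's rubber face, 65 mm above the holder's underside, looking to -y of the holder; moves with the jaw.
- jaw_block: Sliding jaw: black block, 46 mm wide, 24 mm thick, 85 mm high, on the bar, with a springy rubber pad (46 x 40 x 8 mm, gives up to 8 mm, 8 N per mm) on its -y side. Its origin is not on the block: at jaw 0 it is the holder's origin and moves with the jaw; from it the block is at y 141 to 165 mm, the relaxed pad's face at y 125 mm.
- jaw_pad: The rubber pad of the sliding jaw; the force between it and the stone is the grip. Its origin is, while relaxed, that of jaw_block.
- jaw (a joint): Travel of the sliding jaw towards the fixed jaw, m. 0 = fully open, 185 mm between the faces; 0.050 = limit. The faces are 185 mm minus this apart; the pad begins to press a 150 mm stone at 0.035. 16 N of drag keep the jaw where it is left, so it keeps up to about 15 N of grip when the trigger is let go.
- trigger (a joint): Squeeze, rad: 0 at rest, 0.225 full. Hinge 60 mm high; upper end swings to -y and springs back. A full squeeze (18 mm at the cross-bar) draws the jaw 6 to 7 mm; on the way back the jaw stays. Pushing at the cross-bar takes about 9 N while the jaw runs free, then goes stiff: 13 N give a grip of 11 N, 17 N of 21 N. Firm enough is 12 to 25 N; over 32 N (22 N at the trigger) the stone cracks.
- fixed_grip (a point): Centre of the rear (-y) face of the black fixed grip at 140 mm height (holder frame 0, -158, 140 mm). The grip is an upright blade, 28 mm wide in x, 14 mm thick, y -158 to -144 mm, top 168 mm high.
- trigger_front (a point): Foremost (+y) point of the steel trigger, at rest at 0, -104, 140 mm of the holder; moves with it. The trigger is a blade, 24 mm wide, 10 thick, y -122 to -112 mm at rest, top 152 mm high, with a round cross-bar (18 mm thick, 30 mm wide in x) at 140 mm height, where it is squeezed. Outer faces of grip and cross-bar: 54 mm apart at rest, 36 mm fully squeezed (its front then at y = -122 mm).
- stone_center (a point): Centre of the whetstone, a flat brick of two bonded layers (grey below, reddish-brown above), 50 (x) x 150 (y) x 25 mm (z), about 0.42 kg; its axes are the stone's. It lies flat on the counter at the start, left of the holder.
- sauce_center (a point): Brown sauce bottle, 60 mm across, 180 mm high, upright, loose; point half-way up. To be left alone.
- shaker_center (a point): Metal seasoning jar, 68 mm across, 110 mm high, upright, loose; point half-way up. To be left alone.
- bowl_center (a point): Steel bowl, 120 mm across, 50 mm high, loose; point half-way up. To be left alone.
Not all that is in view belongs to the job. Of the things like the part that bears stone_center, leave any that is black, blue or purple; of the rest the smaller one is meant.

How it is judged:
By the outcome, as a careful person would: the job done as asked, in the order asked, and still so for the second after the job is handed in, with the robot touching nothing.
It also fails if it takes over 72 s, if anything falls off the work surface, if the arm or the gripper's body presses on something with over 40 N, if the wrist force passes 120 N, or if a joint passes its speed limit or range.

## Robot

A 7-joint arm with a two-finger parallel gripper is mounted at the origin on the work surface. World frame = base frame: x ahead of the robot, y to its left, z up, the work surface at z = 0. Lengths are in m, angles in rad, forces in N, time in s.
With the tool pointing down it reaches from about 0.35 to 0.9 m from the base axis. Payload 8.1 kg.
Tool frame: the origin (TCP) lies on the centre line of the jaws, within the pads' length; the fingertips stand 14 mm ahead of it and the grasp point (between the pads) lies 5 mm behind it; z points along the fingers, y is the direction in which the jaws open and shut (so a half turn about z gives the same grasp; the last joint's range is limited). The gripper opens to 92 mm and grips with 3 to 60 N. Pads are 19 mm wide; open, the fingers measure 130 mm over their backs; the gripper's body (75 mm by 190 mm) begins 47 mm behind the grasp point.
Start: joints at [1.039, 0.434, 0.025, 1.573, -0.012, 1.134, -0.075], TCP at [0.26, -0.568, 0.241] pointing down, gripper open.
Joint ranges: [-2.62, 2.62], [-0.44, 2.09], [-1.27, 1.32], [0.08, 2.57], [-1.32, 4.46], [0.12, 2], [-2.74, 2.74]. Speed limits (rad/s): [2.22, 2.22, 3.01, 3.01, 3.14, 3.14, 3.14].

## Interface

Orientations are given as a rotation vector (axis times angle).
In Python, from cell import arm, optics gives the robot as it stands.
- The arm moves only by the shell command python3 -m creep 'ROWS' [FORCE]. ROWS is JSON, a list of rows, each an object with "translation": the shift along the tool's x, y, z in m, a list of three; "rot": the turn, a rotation vector about the tool's x, y, z in degrees, a list of three; "jaw": the finger opening in m, from 0 to 0.0918. In form: [{"translation": [x, y, z], "rot": [wx, wy, wz], "jaw": jaw}, ...]. A call has 1 to 12 rows; each row shifts and turns the commanded pose from where the row before left it, along the tool's axes as they then stand; what a row does not reach is not made up. A row lasts 1/12 s, in which the tool goes at most 41.7 mm and 7.16 degrees, less where a joint would pass 70% of its speed; a pose out of reach is approached as far as the arm can. A call is refused whole if a number of a shift passes 0.0417 or a number of a turn 7.16, either way. A call with a gripper value outside its range is refused whole. The fingers move at their own pace and stop on an object; FORCE is the grip in N (left out, the last holds). Time passes only in rows, so rows that do not move let the fingers close. It gives the time, the measured TCP pose, the force and the opening at its end, in the units of the state.
- arm.observe(): the state, without advancing time (a new reading comes with each control period).
- optics.get_image(name): name is "side" or "top"; returns the picture (400x640x3 uint8, red, green, blue); there is no depth.
- optics.camera_info(name): a dict with "fx", "fy", "cx", "cy" (pixels), "k1" (the pictures are not rectified: a ray, as slopes to the right and down, at radius r is drawn at 1 + k1 r^2 times it, then the intrinsics apply), "R" (3x3) and "t" (3): a world point X has camera coordinates R X + t. Camera axes: x right, y down, z forward; pixel columns grow to the right and rows downward; lengths in m; the calibration is good to about 2 mm. A picture is of the moment at which its call begins. camera_info takes no time and is no camera call.
- arm.sign_off(): hands the job in, once; it reports no verdict.
Trained networks look in the newest picture that a camera, given by its name, has taken for a name from the list of things; names that differ only in an ending like _2 or _b are one class to them, and where a whole thing is asked for, a point or a joint stands for the part that bears it (a point fixed in the world has none). Each returns a list of dicts, best first, with "score" (0 to 1); they miss things now and then, are a little off and sometimes report something else, mostly with a low value. They report only what shows in the picture. A call takes as long as a camera call. They do not tell look-alikes from the thing itself.
- optics.boxes_of(camera, thing): "location" ([column, row] in pixels, amid what is visible of it).
- optics.pinpoint(camera, thing): "location" ([column, row] in pixels: a listed point, or the origin of a listed thing).
The state is a dict: "clock": time; "joints": joint angles; "dq": joint speeds; "joint_efforts": joint torques, N m; "position": TCP position; "ee_rot": TCP orientation; "force": force on the tool from outside, world axes, zero at the start; "ft_torque": the same for the moment, N m; "width": opening from 0.0 (shut) to 1.0 (fully open).
Only numpy, scipy, OpenCV 4.12 (cv2) and the standard library are available. Lean on these libraries where they do the work, as an engineer would, in place of code of your own. Each camera call takes 0.05 s, during which the arm holds its last target.

## Working session

There is one attempt and no reset: what is moved stays moved. The work goes in short steps, Python scripts to look and compute and a shell command to move; the robot and the scene stay as the last step left them, time stands still between calls to the robot, and variables do not carry over. Pictures are saved under pics/ and viewed, and the job is handed in when it is done.

```bash
ls; mkdir -p pics; python3 - <<'E'
from cell import arm, optics
import cv2
print(arm.observe())
for n in ("side","top"):
    im=optics.get_image(n); cv2.imwrite(f"pics/{n}0.png",im[:,:,::-1]); print(n,optics.camera_info(n))
    for t in ("stone_center","rails","fixed_face","jaw_face","fixed_grip","trigger_front","sauce_center","shaker_center","bowl_center","holder"):
        print(t,[(round(d['score'],2),[round(float(x),1) for x in d['location']]) for d in optics.pinpoint(n,t)][:4])
print(arm.observe()['clock'])
E
```

```text
pics
{'clock': 0.0, 'joints': array([ 1.03935269,  0.43522664,  0.02500362,  1.57411281, -0.01158402,
        1.13404087, -0.07505609]), 'dq': array([ 1.72173453e-04,  7.00782959e-04, -1.26191461e-03, -3.61438410e-04,
       -1.25519184e-03,  1.14420319e-03, -8.08942358e-05]), 'joint_efforts': array([ 4.50104599e-04, -6.67853880e+01,  9.85116474e-01, -3.14470375e+01,
       -6.04697247e-02,  4.26359545e-02,  1.50686756e-04]), 'position': array([ 0.25960082, -0.56797117,  0.239937  ]), 'ee_rot': array([-3.06814138e+00, -6.68072057e-01,  8.14884370e-04]), 'force': array([-0.08136193,  0.14679513, -0.66012134]), 'ft_torque': array([ 0.00792742,  0.02506141, -0.00346437]), 'width': 1.0038843814573752}
side {'fx': 430.244903942788, 'fy': 430.244903942788, 'cx': 316.13017524636433, 'cy': 206.7730173183615, 'k1': -0.01034741414486861, 'R': array([[-0.91729147, -0.39820103, -0.00350613],
       [-0.23547928,  0.54950566, -0.80161901],
       [ 0.32113215, -0.73449266, -0.59782495]]), 't': array([0.55673258, 0.16409157, 1.20532228])}
stone_center [(0.97, [219.9, 315.5]), (0.82, [401.8, 206.0]
[... 610 characters left out ...]
81661, -0.01336242],
       [-0.99868809,  0.01436002, -0.04915164],
       [ 0.04933451,  0.0126706 , -0.99870194]]), 't': array([0.13315026, 0.52638482, 1.1686705 ])}
stone_center [(0.93, [217.4, 244.0]), (0.78, [409.4, 255.3]), (0.77, [288.5, 275.2]), (0.76, [200.0, 165.7])]
rails [(0.75, [383.1, 187.7])]
fixed_face [(0.81, [401.8, 191.8])]
jaw_face [(0.61, [344.4, 178.9])]
fixed_grip [(0.89, [444.1, 196.1])]
trigger_front [(0.68, [420.8, 191.4])]
sauce_center [(0.97, [318.5, 123.0]), (0.22, [442.9, 192.6]), (0.21, [384.1, 188.9])]
shaker_center [(0.59, [373.8, 126.6])]
bowl_center [(0.76, [266.4, 144.2]), (0.26, [403.9, 190.4])]
holder [(0.66, [272.9, 204.9]), (0.63, [380.8, 191.7])]
1.1
```

View pics/top0.png

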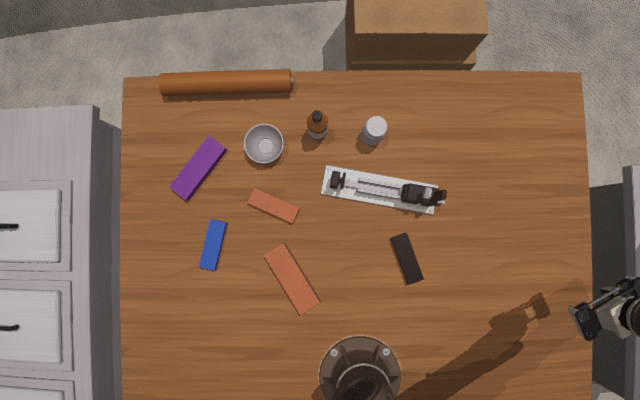

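View pics/side0.png

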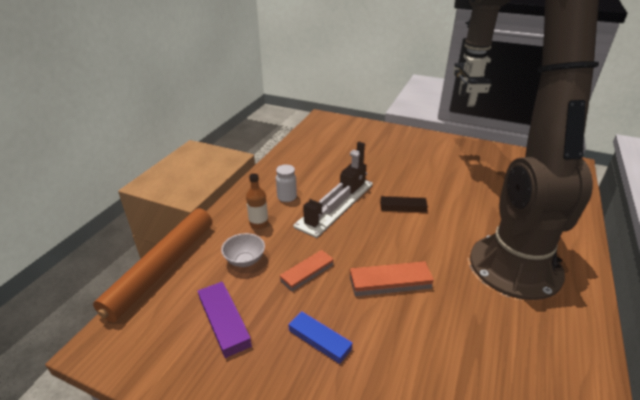

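The pictures show five stone-like bricks. In the top view these are small reddish (273,205), large reddish (291,278), black (407,258), blue (213,245) and purple (198,168). By the description, the stone is the smaller reddish one at top (273,205), side (307,270). I'll check that in a crop and measure it.

```bash
cat > h.py <<'E'
import numpy as np, cv2
from cell import arm, optics
from scipy.spatial.transform import Rotation as Ro
def und(n,px):
    c=optics.camera_info(n); K=np.array([[c['fx'],0,c['cx']],[0,c['fy'],c['cy']],[0,0,1]])
    return c,cv2.undistortPoints(np.array(px,float).reshape(-1,1,2),K,np.array([c['k1'],0,0,0.]))[:,0]
def plane(n,px,z):
    c,u=und(n,px); R,t=np.array(c['R']),np.array(c['t']); o=-R.T@t
    d=np.c_[u,np.ones(len(u))]@R
    return o+d*((z-o[2])/d[:,2])[:,None]
def proj(n,X):
    c=optics.camera_info(n); K=np.array([[c['fx'],0,c['cx']],[0,c['fy'],c['cy']],[0,0,1]])
    return cv2.projectPoints(np.array(X,float).reshape(-1,1,3),cv2.Rodrigues(np.array(c['R']))[0],np.array(c['t']),K,np.array([c['k1'],0,0,0.]))[0][:,0]
def tri(pxs,pxt):
    A=[];b=[]
    for n,p in (('side',pxs),('top',pxt)):
        c,u=und(n,[p]); R,t=np.array(c['R']),np.array(c['t'])
        for k in (0,1):
            A.append(R[k]-u[0,k]*R[2]); b.append(-(t[k]-u[0,k]*t[2]))
    A=np.array(A);b=np.array(b);x,r,*_=np.linalg.lstsq(A,b,rcond=None)
    return x,np.sqrt(r)
E
python3 - <<'E'
from h import *
im=cv2.imread('pics/top0.png'); si=cv2.imread('pics/side0.png')
a=cv2.resize(im[150:310,240:460],None,fx=3.4,fy=3.4,interpolation=cv2.INTER_CUBIC); cv2.imwrite('pics/crop_t.png',a)
b=cv2.resize(si[130:310,260:440],None,fx=3.3,fy=3.3,interpolation=cv2.INTER_CUBIC); cv2.imwrite('pics/crop_s.png',b)
hsv=cv2.cvtColor(im,cv2.COLOR_BGR2HSV)
print(hsv[205,273],hsv[278,291],hsv[230,273],hsv[197,332])
# pairs
P=dict(rails=([333.4,192.3],[383.1,187.7]),ff=([345.8,180.4],[401.8,191.8]),jf=([314.7,208.5],[344.4,178.9]),fg=([362.3,150.6],[444.1,196.1]),tf=([355.3,155.9],[420.8,191.4]),sauce=([256.5,198.8],[318.5,123]),shaker=([289.4,184.4],[373.8,126.6]),bowl=([242.2,250.3],[266.4,144.2]),hold=([334.8,202.9],[380.8,191.7]))
for k,v in P.items(): x,r=tri(*v); print(k,x.round(4),r.round(4))
E
```

```text
[  9 144 177] [  9 148 179] [ 13 141 147] [ 13 147 116]
rails [ 0.5725 -0.0711  0.0469] [0.0042]
ff [ 0.554  -0.1235  0.0671] [0.002]
jf [0.5953 0.0416 0.0519] [0.0024]
fg [ 0.5354 -0.2273  0.1305] [0.0025]
tf [ 0.5435 -0.1611  0.1434] [0.0096]
sauce [0.7544 0.1157 0.0927] [0.0006]
shaker [ 0.7416 -0.0531  0.0473] [0.0174]
bowl [0.7111 0.2759 0.0311] [0.0042]
hold [ 0.5649 -0.0698  0.0068] [0.0058]
```

View pics/crop_t.png

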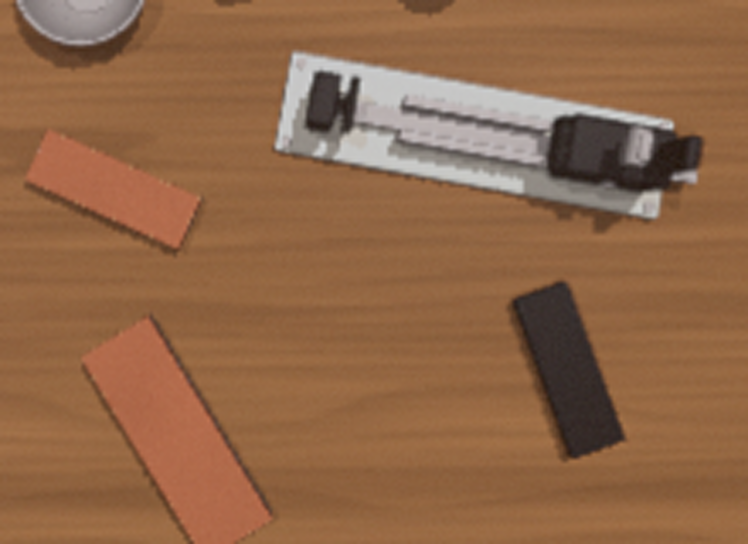

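View pics/crop_s.png

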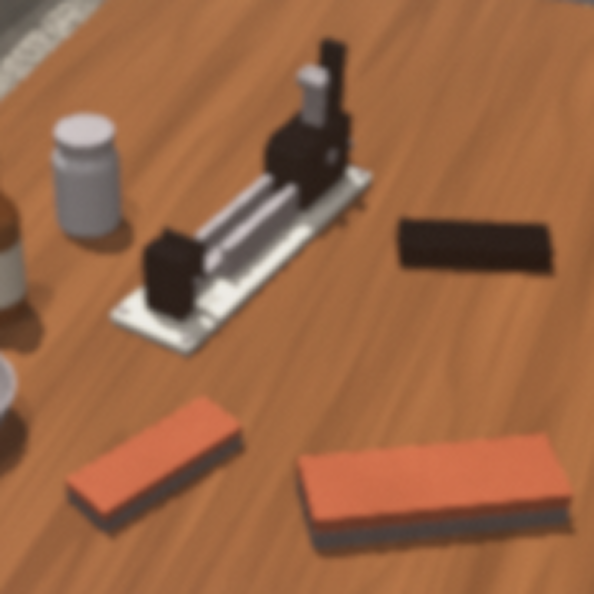

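```bash
cat >> h.py <<'E'
from scipy.optimize import least_squares
def fitrect(obs,z,g):  # obs: list (cam,px,(lx,ly)) -> x,y,yaw
    def f(p):
        c,s=np.cos(p[2]),np.sin(p[2]); r=[]
        for n,px,l in obs:
            r+=list(proj(n,[p[0]+c*l[0]-s*l[1],p[1]+s*l[0]+c*l[1],l[2] if len(l)>2 else z])[0]-px)
        return r
    q=least_squares(f,g); return q.x,np.array(q.fun).reshape(-1,2)
E
python3 - <<'E'
from h import *
im=cv2.imread('pics/top0.png'); si=cv2.imread('pics/side0.png')
T=lambda x,y:np.array([(x+.5)/3.4+240-.5,(y+.5)/3.4+150-.5]); S=lambda x,y:np.array([(x+.5)/3.3+260-.5,(y+.5)/3.3+130-.5])
# board: local x=.. holder y toward jaw(world+y)
h,w=.175,.045
top=[('top',T(295,53),(w,h)),('top',T(672,122),(w,-h)),('top',T(655,217),(-w,-h)),('top',T(276,151),(-w,h))]
sd=[('side',S(112,316),(w,h)),('side',S(187,352),(-w,h)),('side',S(372,176),(-w,-h))]
for o in (top,sd,top+sd):
    p,r=fitrect(o,.012,[.57,-.07,-.2]); print('board',p.round(4),np.abs(r).max().round(2))
gr=[('top',T(692,152),(0,-.151,.168))]
top=[('top',T(50,130),(.025,.075)),('top',T(201,198),(.025,-.075)),('top',T(180,250),(-.025,-.075)),('top',T(25,183),(-.025,.075))]
sd=[('side',S(68,482),(.025,.075)),('side',S(206,397),(.025,-.075)),('side',S(240,430),(-.025,-.075)),('side',S(108,516),(-.025,.075))]
for o in (top,sd,top+sd):
    p,r=fitrect(o,.025,[.5,.2,-.4]); print('stone',p.round(4),np.abs(r).max().round(2))
# seg check
for n,img,c in (('top',im,(273,205)),('side',si,(307,268))):
    lab=cv2.cvtColor(img,cv2.COLOR_BGR2LAB).astype(int); m=((lab[:,:,1]-128)>0)
    print(n,lab[c[1],c[0]],lab[c[1]+30,c[0]])
    ref=lab[c[1],c[0]]
    m=(np.abs(lab-ref)*[.6,1,1]).max(2)<10
    k,L,st,_=cv2.connectedComponentsWithStats(m.astype('u1'),connectivity=4)
    M=(L==L[c[1],c[0]]).astype('u1'); cs=max(cv2.findContours(M,0,1)[0],key=len)
    W=plane(n,cs[:,0],.025)[:,:2].astype('f4'); print(M.sum(),cv2.minAreaRect(W))
E
```

```text
board [ 0.5674 -0.0662 -0.1918] 1.03
board [ 0.5648 -0.0634 -0.1906] 0.77
board [ 0.5666 -0.0657 -0.1902] 1.23
stone [ 0.5226  0.2564 -0.4272] 0.48
stone [ 0.5199  0.2596 -0.4278] 1.37
stone [ 0.5214  0.2575 -0.4269] 1.43
top [134 152 157] [122 142 157]
868 ((0.5382735133171082, 0.25264209508895874), (0.15099015831947327, 0.07843608409166336), 64.9429702758789)
side [146 163 163] [124 147 158]
696 ((0.5241531133651733, 0.2555863857269287), (0.15001234412193298, 0.04871384799480438), 64.8255386352539)
```

```bash
cat >> h.py <<'E'
HP=np.array([.5666,-.0657]); HY=-.191
def hw(x,y,z,HP=HP,HY=HY):
    c,s=np.cos(HY),np.sin(HY); return np.array([HP[0]+c*x-s*y,HP[1]+s*x+c*y,z])
def delta(pos,yang):
    """turn (deg, tool frame) then shift in the turned tool frame to bring TCP to pos with tool y at angle yang (mod pi), pointing down"""
    o=arm.observe(); R=Ro.from_rotvec(o['ee_rot']); out=[]
    for a in (yang,yang+np.pi):
        y=np.array([np.cos(a),np.sin(a),0]); z=np.array([0,0,-1.]); G=Ro.from_matrix(np.c_[np.cross(y,z),y,z])
        d=(R.inv()*G).as_rotvec(degrees=True); out.append((np.linalg.norm(d),d,G))
    out.sort(key=lambda q:q[0])
    for n,d,G in out:
        print('rot',d.round(2),'then shift mm',(G.inv().apply(pos-o['position'])*1000).round(1))
    print('t',round(o['clock'],2),'pos',o['position'].round(4),'F',o['force'].round(1),'w',round(float(o['width'])*.0918,4),'q',o['joints'].round(2))
E
python3 - <<'E'
from h import *
delta(np.array([.5222,.2572,.12]),-.427)
E
```

```text
rot [ 1.000e-02  0.000e+00 -4.097e+01] then shift mm [ 860.2 -103.2  120.8]
rot [ 0.0000e+00 -1.0000e-02  1.3903e+02] then shift mm [-860.2  103.2  120.8]
t 1.1 pos [ 0.2599 -0.5684  0.2408] F [-0.9  0.3  0.6] w 0.0918 q [ 1.04  0.43  0.02  1.57 -0.01  1.13 -0.08]
```

```bash
python3 -m creep '[{"translation":[0,0,0],"rot":[0,0,-6.83],"jaw":0.09},{"translation":[0,0,0],"rot":[0,0,-6.83],"jaw":0.09},{"translation":[0,0,0],"rot":[0,0,-6.83],"jaw":0.09},{"translation":[0,0,0],"rot":[0,0,-6.83],"jaw":0.09},{"translation":[0,0,0],"rot":[0,0,-6.83],"jaw":0.09},{"translation":[0,0,0],"rot":[0,0,-6.83],"jaw":0.09},{"translation":[0.03,-0.0036,0],"rot":[0,0,0],"jaw":0.09},{"translation":[0.03,-0.0036,0],"rot":[0,0,0],"jaw":0.09},{"translation":[0.03,-0.0036,0],"rot":[0,0,0],"jaw":0.09},{"translation":[0.03,-0.0036,0],"rot":[0,0,0],"jaw":0.09},{"translation":[0.03,-0.0036,0],"rot":[0,0,0],"jaw":0.09},{"translation":[0.03,-0.0036,0],"rot":[0,0,0],"jaw":0.09}]' 30 
python3 -m creep '[{"translation":[0.03,-0.0036,0],"rot":[0,0,0],"jaw":0.09},{"translation":[0.03,-0.0036,0],"rot":[0,0,0],"jaw":0.09},{"translation":[0.03,-0.0036,0],"rot":[0,0,0],"jaw":0.09},{"translation":[0.03,-0.0036,0],"rot":[0,0,0],"jaw":0.09},{"translation":[0.03,-0.0036,0],"rot":[0,0,0],"jaw":0.09},{"translation":[0.03,-0.0036,0],"rot":[0,0,0],"jaw":0.09},{"translation":[0.03,-0.0036,0],"rot":[0,0,0],"jaw":0.09},{"translation":[0.03,-0.0036,0],"rot":[0,0,0],"jaw":0.09},{"translation":[0.03,-0.0036,0],"rot":[0,0,0],"jaw":0.09},{"translation":[0.03,-0.0036,0],"rot":[0,0,0],"jaw":0.09},{"translation":[0.03,-0.0036,0],"rot":[0,0,0],"jaw":0.09},{"translation":[0.03,-0.0036,0],"rot":[0,0,0],"jaw":0.09}]'
python3 -c "
from h import *
delta(np.array([.5222,.2572,.12]),-.427)"
```

```text
clock: 2.1
position: [0.3149, -0.3943, 0.2409]
ee_rot: [2.641, 1.7, -0.0]
force: [0.1, 0.3, 0.5]
width: 0.976
clock: 3.1
position: [0.4247, -0.0487, 0.241]
ee_rot: [2.641, 1.7, 0.001]
force: [0.5, -0.3, 0.3]
width: 0.978
rot [ 0.05  0.   -0.  ] then shift mm [318.8 -37.9 121. ]
rot [ 0.0e+00 -7.0e-02  1.8e+02] then shift mm [-318.8   37.9  121. ]
t 3.1 pos [ 0.4247 -0.0487  0.241 ] F [ 0.5 -0.3  0.3] w 0.0898 q [ 0.44  0.15 -0.5   1.99  0.09  1.02 -0.53]
```

```bash
python3 -m creep '[{"translation":[0.032,-0.0038,0],"rot":[0,0,0],"jaw":0.09},{"translation":[0.032,-0.0038,0],"rot":[0,0,0],"jaw":0.09},{"translation":[0.032,-0.0038,0],"rot":[0,0,0],"jaw":0.09},{"translation":[0.032,-0.0038,0.01],"rot":[0,0,0],"jaw":0.09},{"translation":[0.032,-0.0038,0.018],"rot":[0,0,0],"jaw":0.09},{"translation":[0.032,-0.0038,0.018],"rot":[0,0,0],"jaw":0.09},{"translation":[0.032,-0.0038,0.018],"rot":[0,0,0],"jaw":0.09},{"translation":[0.032,-0.0038,0.018],"rot":[0,0,0],"jaw":0.09},{"translation":[0.032,-0.0038,0.018],"rot":[0,0,0],"jaw":0.09},{"translation":[0.031,-0.0038,0.018],"rot":[0,0,0],"jaw":0.09},{"translation":[0,0,0],"rot":[0,0,0],"jaw":0.09}]'
python3 - <<'E'
from h import *
delta(np.array([.5222,.2572,.018]),-.427)
for n in ("side","top"):
    im=optics.get_image(n); cv2.imwrite(f"pics/{n}1.png",im[:,:,::-1])
a=cv2.imread('pics/side1.png')[150:330,220:420]; b=cv2.imread('pics/top1.png')[120:300,200:400]
cv2.imwrite('pics/c1.png',np.hstack([cv2.resize(q,None,fx=2,fy=2) for q in (a,b)]))
E
```

```text
clock: 4.02
position: [0.5208, 0.2623, 0.1196]
ee_rot: [-2.633, -1.706, 0.002]
force: [-1.0, -0.2, 0.4]
width: 0.978
rot [-0.24 -0.08  0.33] then shift mm [ -4.1   3.4 101.6]
rot [ 1.3000e-01 -3.7000e-01 -1.7967e+02] then shift mm [  4.1  -3.4 101.6]
t 4.02 pos [0.5208 0.2623 0.1196] F [-1.  -0.2  0.4] w 0.0898 q [-0.18  0.56 -0.53  1.78  0.34  0.9  -1.29]
```

View pics/c1.png

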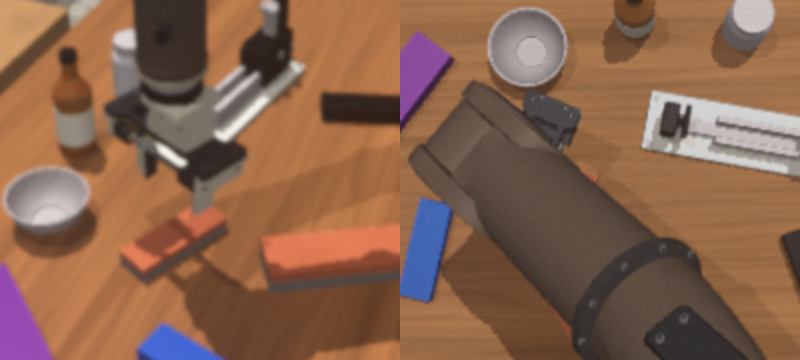

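The crop shows the open gripper above the small reddish stone: its grey lower layer shows at about (180,240) and the fingers straddle it. The bowl and the large brick are clear. I'll go down next.

```bash
python3 -m creep '[{"translation":[0,0,0.02],"rot":[0,0,0],"jaw":0.09},{"translation":[0,0,0.02],"rot":[0,0,0],"jaw":0.09},{"translation":[0,0,0.015],"rot":[0,0,0],"jaw":0.09},{"translation":[0,0,0],"rot":[0,0,0],"jaw":0.09},{"translation":[0,0,0],"rot":[0,0,0],"jaw":0.09}]'
python3 -c "
from h import *
delta(np.array([.5222,.2572,.018]),-.427)"
```

```text
clock: 4.53
position: [0.522, 0.2547, 0.068]
ee_rot: [2.642, 1.698, -0.001]
force: [0.4, 0.3, 0.3]
width: 0.981
rot [ 0.    0.06 -0.07] then shift mm [ 2.3 -0.8 50. ]
rot [ 1.0000e-01 -0.0000e+00  1.7993e+02] then shift mm [-2.3  0.8 50. ]
t 4.53 pos [0.522  0.2547 0.068 ] F [0.4 0.3 0.3] w 0.0901 q [-0.2   0.61 -0.5   1.83  0.39  0.8  -1.33]
```

```bash
python3 -m creep '[{"translation":[0.002,-0.001,0.015],"rot":[0,0,0],"jaw":0.09},{"translation":[0,0,0.015],"rot":[0,0,0],"jaw":0.09},{"translation":[0,0,0.012],"rot":[0,0,0],"jaw":0.09},{"translation":[0,0,0.008],"rot":[0,0,0],"jaw":0.09},{"translation":[0,0,0],"rot":[0,0,0],"jaw":0.09},{"translation":[0,0,0],"rot":[0,0,0],"jaw":0.06},{"translation":[0,0,0],"rot":[0,0,0],"jaw":0.052},{"translation":[0,0,0],"rot":[0,0,0],"jaw":0.04},{"translation":[0,0,0],"rot":[0,0,0],"jaw":0.04},{"translation":[0,0,0],"rot":[0,0,0],"jaw":0.04},{"translation":[0,0,0],"rot":[0,0,0],"jaw":0.04},{"translation":[0,0,0],"rot":[0,0,0],"jaw":0.04}]' 25
python3 -c "
from h import *
delta(np.array([.5222,.2572,.018]),-.427)"
```

```text
clock: 5.53
position: [0.5226, 0.2581, 0.018]
ee_rot: [2.641, 1.7, 0.002]
force: [2.1, -1.1, 1.5]
width: 0.544
rot [ 0.06 -0.03 -0.01] then shift mm [-1.  0.  0.]
rot [-5.0000e-02 -1.0000e-01  1.7999e+02] then shift mm [ 1. -0.  0.]
t 5.53 pos [0.5226 0.2581 0.018 ] F [ 2.1 -1.1  1.5] w 0.05 q [-0.24  0.68 -0.46  1.86  0.44  0.7  -1.37]
```

```bash
python3 -m creep '[{"translation":[0,0,-0.01],"rot":[0,0,0],"jaw":0.04},{"translation":[0,0,-0.02],"rot":[0,0,0],"jaw":0.04},{"translation":[0,0,-0.03],"rot":[0,0,0],"jaw":0.04},{"translation":[0,0,-0.03],"rot":[0,0,0],"jaw":0.04},{"translation":[0,0,-0.03],"rot":[0,0,0],"jaw":0.04},{"translation":[0,0,-0.012],"rot":[0,0,0],"jaw":0.04},{"translation":[0,0,0],"rot":[0,0,0],"jaw":0.04},{"translation":[0,0,0],"rot":[0,0,0],"jaw":0.04}]' 35
python3 - <<'E'
from h import *
delta(hw(0,.020,.15),HY)
im=optics.get_image('side'); cv2.imwrite("pics/side2.png",im[:,:,::-1])
a=im[120:300,200:420,::-1]; cv2.imwrite('pics/c2.png',cv2.resize(a,None,fx=3,fy=3))
E
```

```text
clock: 6.2
position: [0.5215, 0.2579, 0.1492]
ee_rot: [2.641, 1.7, -0.0]
force: [-0.3, 0.1, -5.1]
width: 0.54
rot [  0.     0.03 -13.52] then shift mm [-289.2  105.7   -0.8]
rot [ 4.0000e-02 -1.0000e-02  1.6648e+02] then shift mm [ 289.2 -105.7   -0.8]
t 6.2 pos [0.5215 0.2579 0.1492] F [-0.3  0.1 -5.1] w 0.0496 q [-0.17  0.52 -0.55  1.76  0.32  0.96 -1.27]
```

View pics/c2.png

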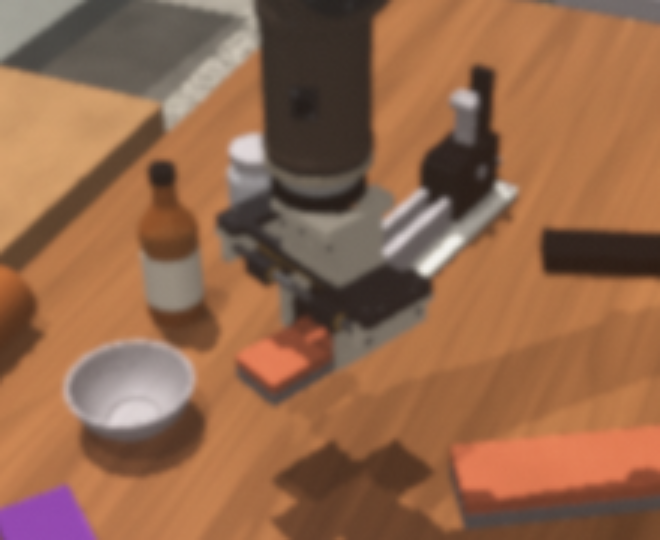

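The stone is lifted and level in the fingers. I'll carry it over the rails now.

```bash
python3 -m creep '[{"translation":[0,0,0],"rot":[0,0,-4.5],"jaw":0.04},{"translation":[0,0,0],"rot":[0,0,-4.5],"jaw":0.04},{"translation":[0,0,0],"rot":[0,0,-4.5],"jaw":0.04},{"translation":[-0.02,0.0073,0],"rot":[0,0,0],"jaw":0.04},{"translation":[-0.035,0.0128,0],"rot":[0,0,0],"jaw":0.04},{"translation":[-0.035,0.0128,0],"rot":[0,0,0],"jaw":0.04},{"translation":[-0.035,0.0128,0],"rot":[0,0,0],"jaw":0.04},{"translation":[-0.035,0.0128,0],"rot":[0,0,0],"jaw":0.04},{"translation":[-0.035,0.0128,0],"rot":[0,0,0],"jaw":0.04},{"translation":[-0.035,0.0128,0],"rot":[0,0,0],"jaw":0.04},{"translation":[-0.035,0.0128,0],"rot":[0,0,0],"jaw":0.04},{"translation":[-0.024,0.0088,0],"rot":[0,0,0],"jaw":0.04}]'
python3 -m creep '[{"translation":[0,0,0],"rot":[0,0,0],"jaw":0.04},{"translation":[0,0,0],"rot":[0,0,0],"jaw":0.04},{"translation":[0,0,0],"rot":[0,0,0],"jaw":0.04}]'
python3 - <<'E'
from h import *
delta(hw(0,.020,.15),HY)
ims=[]
for n in ("side","top"):
    im=optics.get_image(n); cv2.imwrite(f"pics/{n}3.png",im[:,:,::-1]); ims.append(im)
a=ims[0][110:290,240:440,::-1]; b=ims[1][110:290,290:490,::-1]
cv2.imwrite('pics/c3.png',np.hstack([cv2.resize(q,None,fx=2,fy=2) for q in (a,b)]))
E
```

```text
clock: 7.25
position: [0.5693, -0.0504, 0.147]
ee_rot: [-2.425, -1.994, 0.007]
force: [0.8, -0.4, -5.4]
width: 0.544
clock: 7.5
position: [0.5695, -0.0449, 0.1479]
ee_rot: [-2.421, -1.998, 0.003]
force: [-0.5, -0.0, -4.2]
width: 0.542
rot [-0.19 -0.02  0.  ] then shift mm [-1.   1.1 -2.1]
rot [ 4.0e-02 -2.9e-01 -1.8e+02] then shift mm [ 1.  -1.1 -2.1]
t 7.5 pos [ 0.5695 -0.0449  0.1479] F [-0.5 -0.  -4.2] w 0.0498 q [ 0.4   0.51 -0.58  1.78  0.34  0.95 -0.51]
```

View pics/c3.png

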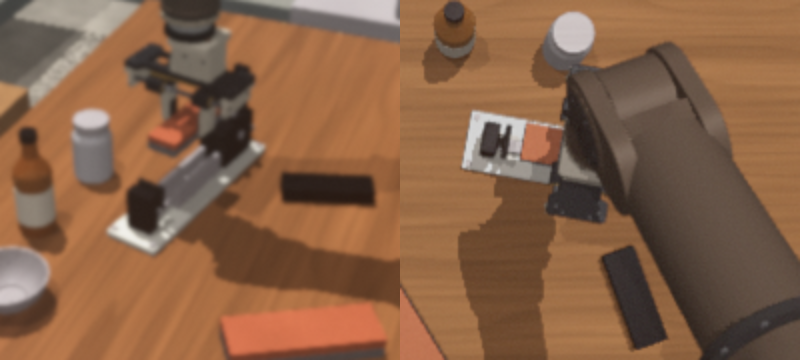

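```bash
python3 - <<'E'
from h import *
im=cv2.imread('pics/top3.png'); a=cv2.resize(im[150:220,310:400],None,fx=8,fy=8,interpolation=cv2.INTER_CUBIC)
for p in [hw(x,.095,.155) for x in (-.025,.025)]+[hw(x,.020,.155) for x in (-.025,.025)]+[hw(x,.175,.012) for x in (-.045,.045)]+[hw(-.045,-.1,.012)]+[hw(x,y,.085) for x in (-.023,.023) for y in (.141,.165)]:
    u=proj('top',p)[0]; print(u.round(1)); cv2.circle(a,tuple(int(q) for q in ((u-[310,150]+.5)*8-.5)),4,(0,255,0),-1)
cv2.imwrite('pics/c4.png',a)
im=cv2.imread('pics/side3.png'); a=cv2.resize(im[130:240,280:380],None,fx=5.4,fy=5.4,interpolation=cv2.INTER_CUBIC)
for p in [hw(x,.095,.155) for x in (-.025,.025)]+[hw(x,.175,.012) for x in (-.045,.045)]+[hw(-.045,-.175,.012)]+[hw(x,y,.085) for x in (-.023,.023) for y in (.141,.165)]+[hw(-.02,.07,.05),hw(.02,.07,.05),hw(-.02,-.06,.05)]:
    u=proj('side',p)[0];  cv2.circle(a,tuple(int(q) for q in ((u-[280,130]+.5)*5.4-.5)),4,(0,255,0),-1)
cv2.imwrite('pics/c5.png',a)
E
```

```text
[350.6 188.3]
[353.8 170. ]
[378.2 193.2]
[381.3 174.9]
[320.  194.2]
[325.2 165.3]
[409.1 210.1]
[333.  186.9]
[324.7 185.4]
[335.8 171.1]
[327.5 169.7]
```

View pics/c4.png

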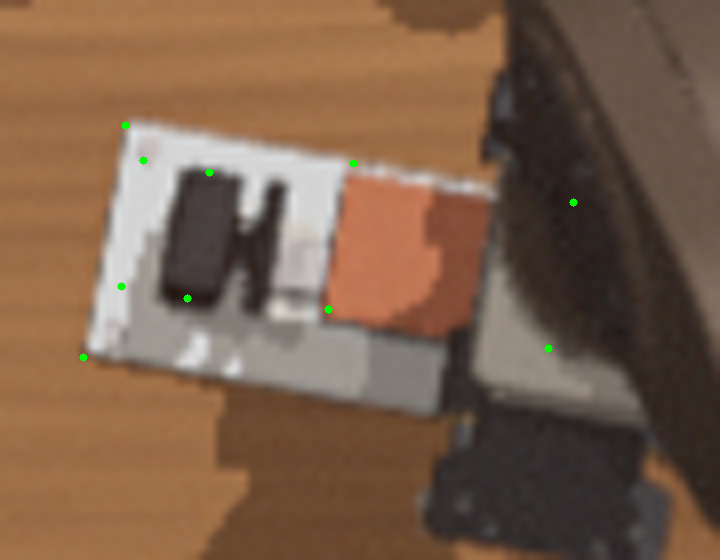

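View pics/c5.png

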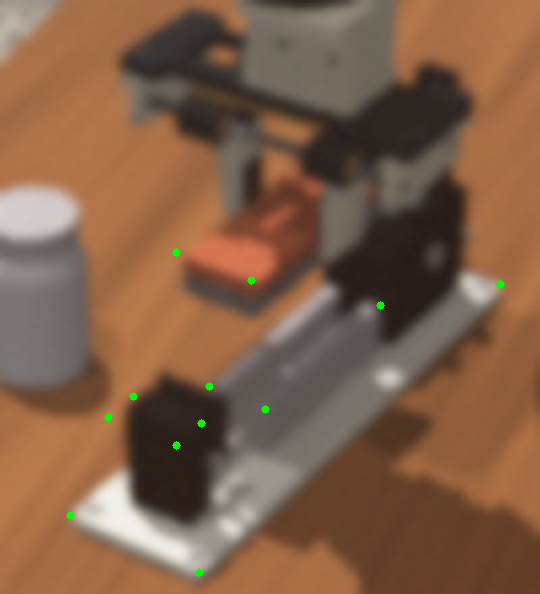

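```bash
python3 - <<'E'
from h import *
im=cv2.imread('pics/side3.png'); a=cv2.resize(im[160:200,305:355],None,fx=15,fy=15,interpolation=cv2.INTER_CUBIC); cv2.imwrite('pics/c6.png',a)
E
```

```text
(no output)
```

View pics/c6.png

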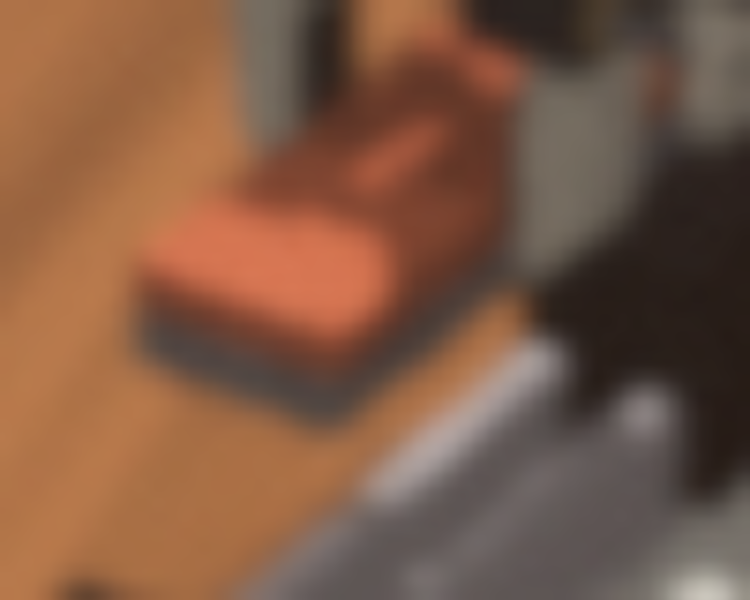

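```bash
python3 - <<'E'
from h import *
S=lambda x,y:np.array([(x+.5)/15+304.5,(y+.5)/15+159.5]); T=lambda x,y:np.array([(x+.5)/8+309.5,(y+.5)/8+149.5])
O=[('side',S(140,260),(.025,.075,.025)),('side',S(330,345),(-.025,.075,.025)),('side',S(330,428),(-.025,.075,0)),('side',S(135,340),(.025,.075,0))]
P=[('top',T(346,173),(.025,.075,.025)),('top',T(329,325),(-.025,.075,.025))]
def run(o,z=None):
    def f(p):
        c,s=np.cos(p[2]),np.sin(p[2]); return np.ravel([proj(n,[p[0]+c*l[0]-s*l[1],p[1]+s*l[0]+c*l[1],l[2]+p[3]])[0]-px for n,px,l in o]).tolist()+[(p[2]+.191)*200]
    q=least_squares(f,[.57,-.045,-.19,.13]); return q.x.round(4),q.fun.round(1)
print(run(O)); print(run(P+O)); print(hw(0,.02,0))
# reference: rails in the same images
E
```

```text
(array([ 0.6053, -0.1355, -0.1912,  0.0668]), array([-0.1, -0. , -0. , -1. , -0.1, -0. ,  0.3,  1. , -0. ]))
(array([ 0.5664, -0.0446, -0.1911,  0.1321]), array([ 0.5,  0.1, -0.6, -0.5, -0.6, -0.5,  0.7, -1. ,  0.6,  0.5, -0.2,
        1.1, -0. ]))
[ 0.57039682 -0.0460637   0.        ]
```

The stone's far-left end at top (352,180) sits a few mm to -x of where it should be against the holder. I'll move it +2.5 mm across and lower it until it touches.

```bash
python3 -m creep '[{"translation":[-0.001,0.0025,0],"rot":[0,0,0],"jaw":0.04},{"translation":[0,0,0.015],"rot":[0,0,0],"jaw":0.04},{"translation":[0,0,0.02],"rot":[0,0,0],"jaw":0.04},{"translation":[0,0,0.02],"rot":[0,0,0],"jaw":0.04},{"translation":[0,0,0.013],"rot":[0,0,0],"jaw":0.04},{"translation":[0,0,0.006],"rot":[0,0,0],"jaw":0.04},{"translation":[0,0,0],"rot":[0,0,0],"jaw":0.04},{"translation":[0,0,0],"rot":[0,0,0],"jaw":0.04},{"translation":[0,0,0],"rot":[0,0,0],"jaw":0.04}]'
python3 -c "
from h import *
delta(hw(0,.020,.068),HY)"
```

```text
clock: 8.35
position: [0.5737, -0.0467, 0.0767]
ee_rot: [2.422, 1.999, 0.002]
force: [0.6, 0.6, -4.5]
width: 0.543
rot [ 0.09 -0.02  0.  ] then shift mm [-0.  -3.4  8.7]
rot [ 3.0e-02  1.4e-01 -1.8e+02] then shift mm [0.  3.4 8.7]
t 8.35 pos [ 0.5737 -0.0467  0.0767] F [ 0.6  0.6 -4.5] w 0.0498 q [ 0.36  0.6  -0.53  1.84  0.41  0.81 -0.57]
```

```bash
python3 -m creep '[{"translation":[0,-0.001,0.003],"rot":[0,0,0],"jaw":0.04},{"translation":[0,0,0.003],"rot":[0,0,0],"jaw":0.04},{"translation":[0,0,0],"rot":[0,0,0],"jaw":0.04},{"translation":[0,0,0],"rot":[0,0,0],"jaw":0.04},{"translation":[0,0,0],"rot":[0,0,0],"jaw":0.04}]'
python3 -m creep '[{"translation":[0,0,0.001],"rot":[0,0,0],"jaw":0.04},{"translation":[0,0,0],"rot":[0,0,0],"jaw":0.04},{"translation":[0,0,0],"rot":[0,0,0],"jaw":0.04}]'
python3 - <<'E'
from h import *
delta(hw(0,.020,.068),HY)
ims=[]
for n in ("side","top"):
    im=optics.get_image(n); cv2.imwrite(f"pics/{n}4.png",im[:,:,::-1]); ims.append(im)
a=ims[0][130:240,280:380,::-1]; b=ims[1][140:240,310:450,::-1]
cv2.imwrite('pics/c7.png',cv2.resize(a,None,fx=5.4,fy=5.4,interpolation=cv2.INTER_CUBIC))
cv2.imwrite('pics/c8.png',cv2.resize(b,None,fx=5.4,fy=5.4,interpolation=cv2.INTER_CUBIC))
E
```

```text
clock: 8.77
position: [0.572, -0.0469, 0.0698]
ee_rot: [2.423, 1.999, 0.0]
force: [0.4, -0.1, -3.7]
width: 0.543
clock: 9.02
position: [0.5719, -0.0468, 0.0687]
ee_rot: [2.423, 1.999, -0.0]
force: [-0.2, 0.4, -3.8]
width: 0.54
rot [-0.    0.   -0.01] then shift mm [ 0.5 -1.6  0.7]
rot [1.0000e-02 0.0000e+00 1.7999e+02] then shift mm [-0.5  1.6  0.7]
t 9.02 pos [ 0.5719 -0.0468  0.0687] F [-0.2  0.4 -3.8] w 0.0496 q [ 0.36  0.61 -0.53  1.84  0.42  0.8  -0.58]
```

View pics/c7.png

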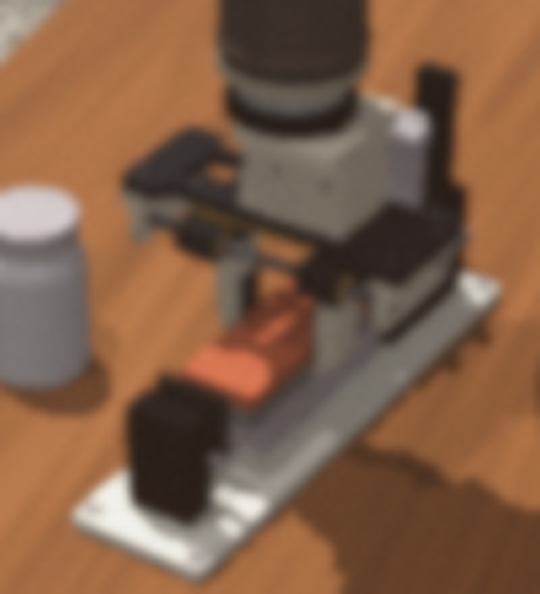

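View pics/c8.png

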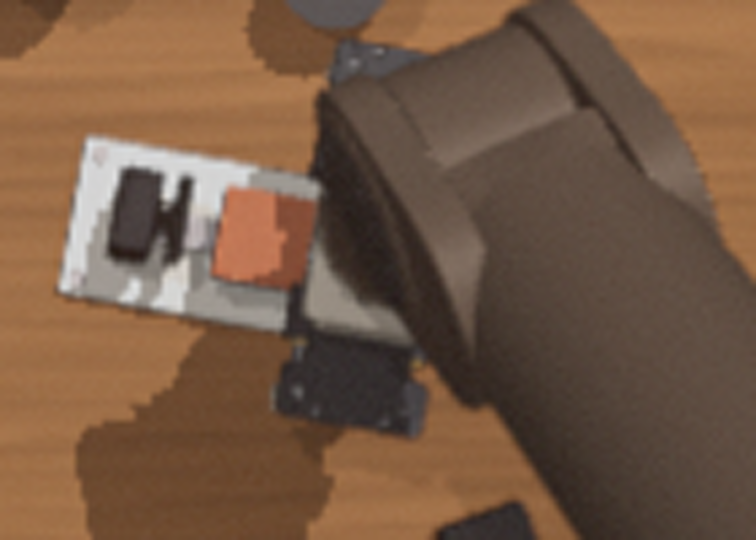

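```bash
python3 -m creep '[{"translation":[0,-0.0005,0.001],"rot":[0,0,0],"jaw":0.04},{"translation":[0,0,0],"rot":[0,0,0],"jaw":0.04},{"translation":[0,0,0],"rot":[0,0,0],"jaw":0.04}]'
python3 -m creep '[{"translation":[0,0,0.001],"rot":[0,0,0],"jaw":0.04},{"translation":[0,0,0],"rot":[0,0,0],"jaw":0.04},{"translation":[0,0,0],"rot":[0,0,0],"jaw":0.04}]'
```

```text
clock: 9.37
position: [0.5718, -0.0467, 0.0681]
ee_rot: [2.423, 1.999, 0.001]
force: [-1.2, -0.3, -0.2]
width: 0.539
clock: 9.62
position: [0.5718, -0.0467, 0.068]
ee_rot: [2.423, 1.998, 0.001]
force: [-4.6, -1.2, 12.1]
width: 0.545
```

Touched at TCP z = 0.068, as expected. I'll ease off and let go.

```bash
python3 -m creep '[{"translation":[0,0,-0.0008],"rot":[0,0,0],"jaw":0.04},{"translation":[0,0,0],"rot":[0,0,0],"jaw":0.049},{"translation":[0,0,0],"rot":[0,0,0],"jaw":0.056},{"translation":[0,0,0],"rot":[0,0,0],"jaw":0.075},{"translation":[0,0,0],"rot":[0,0,0],"jaw":0.085},{"translation":[0,0,-0.01],"rot":[0,0,0],"jaw":0.09},{"translation":[0,0,-0.03],"rot":[0,0,0],"jaw":0.09},{"translation":[0,0,-0.04],"rot":[0,0,0],"jaw":0.09},{"translation":[0,0,-0.04],"rot":[0,0,0],"jaw":0.09},{"translation":[0,0,-0.02],"rot":[0,0,0],"jaw":0.09}]'
python3 - <<'E'
from h import *
delta(hw(0,-.139,.21),HY+np.pi/2)
E
```

```text
clock: 10.45
position: [0.5731, -0.0459, 0.2129]
ee_rot: [2.42, 1.998, 0.007]
force: [0.9, -0.1, 0.2]
width: 0.976
rot [  0.3    0.18 -89.97] then shift mm [   2.6 -159.7    2.9]
rot [ 0.18 -0.3  90.03] then shift mm [ -2.6 159.7   2.9]
t 10.45 pos [ 0.5731 -0.0459  0.2129] F [ 0.9 -0.1  0.2] w 0.0896 q [ 0.42  0.45 -0.61  1.7   0.29  1.08 -0.47]
```

```bash
python3 -m creep '[{"translation":[0,0,0],"rot":[0,0,6.92],"jaw":0.09},{"translation":[0,0,0],"rot":[0,0,6.92],"jaw":0.09},{"translation":[0,0,0],"rot":[0,0,6.92],"jaw":0.09},{"translation":[0,0,0],"rot":[0,0,6.92],"jaw":0.09},{"translation":[0,0,0],"rot":[0,0,6.92],"jaw":0.09},{"translation":[0,0,0],"rot":[0,0,6.92],"jaw":0.09},{"translation":[0,0,0],"rot":[0,0,6.92],"jaw":0.09},{"translation":[0,0,0],"rot":[0,0,6.92],"jaw":0.09},{"translation":[0,0,0],"rot":[0,0,6.92],"jaw":0.09},{"translation":[0,0,0],"rot":[0,0,6.92],"jaw":0.09},{"translation":[0,0,0],"rot":[0,0,6.92],"jaw":0.09},{"translation":[0,0,0],"rot":[0,0,6.92],"jaw":0.09}]'
python3 -m creep '[{"translation":[0,0,0],"rot":[0,0,6.95],"jaw":0.09},{"translation":[-0.0005,0.026,0],"rot":[0,0,0],"jaw":0.09},{"translation":[-0.0005,0.026,0],"rot":[0,0,0],"jaw":0.09},{"translation":[-0.0005,0.026,0],"rot":[0,0,0],"jaw":0.09},{"translation":[0,0.026,0],"rot":[0,0,0],"jaw":0.09},{"translation":[0,0.026,0],"rot":[0,0,0],"jaw":0.09},{"translation":[0,0.026,0],"rot":[0,0,0],"jaw":0.09},{"translation":[0,0,0],"rot":[0,0,0],"jaw":0.09},{"translation":[0,0,0],"rot":[0,0,0],"jaw":0.09},{"translation":[0,0,0],"rot":[0,0,0],"jaw":0.09},{"translation":[0,0,0],"rot":[0,0,0],"jaw":0.09}]'
python3 - <<'E'
from h import *
delta(hw(0,-.139,.135),HY+np.pi/2)
ims=[]
for n in ("side","top"):
    im=optics.get_image(n); cv2.imwrite(f"pics/{n}5.png",im[:,:,::-1]); ims.append(im)
a=ims[0][110:240,280:400,::-1]; b=ims[1][140:240,310:470,::-1]
cv2.imwrite('pics/c9.png',cv2.resize(a,None,fx=4.6,fy=4.6,interpolation=cv2.INTER_CUBIC))
cv2.imwrite('pics/c10.png',cv2.resize(b,None,fx=4.9,fy=4.9,interpolation=cv2.INTER_CUBIC))
E
```

```text
clock: 11.45
position: [0.5715, -0.0464, 0.2082]
ee_rot: [-3.139, 0.118, -0.001]
force: [-0.7, -0.1, 0.1]
width: 0.981
clock: 12.37
position: [0.5408, -0.1981, 0.2078]
ee_rot: [-3.127, 0.297, -0.001]
force: [0.2, 0.4, -0.8]
width: 0.982
rot [-0.05 -0.02  0.1 ] then shift mm [ 0.2  4.1 72.8]
rot [ 3.000e-02 -8.000e-02 -1.799e+02] then shift mm [-0.2 -4.1 72.8]
t 12.37 pos [ 0.5408 -0.1981  0.2078] F [ 0.2  0.4 -0.8] w 0.0902 q [ 0.41  0.4  -0.21  1.73  0.09  1.03 -1.59]
```

View pics/c9.png

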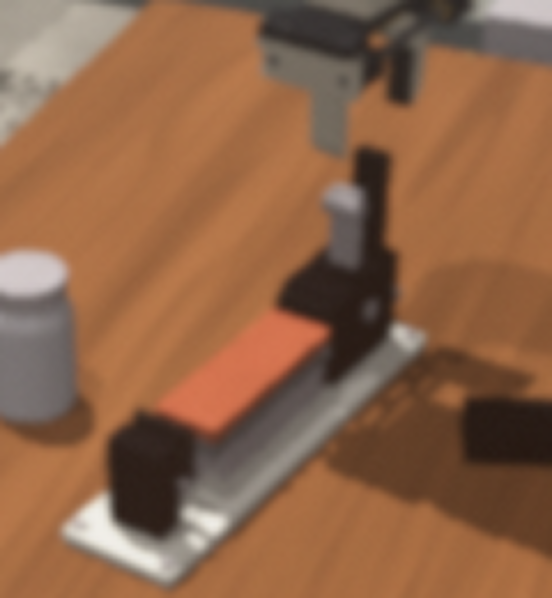

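View pics/c10.png

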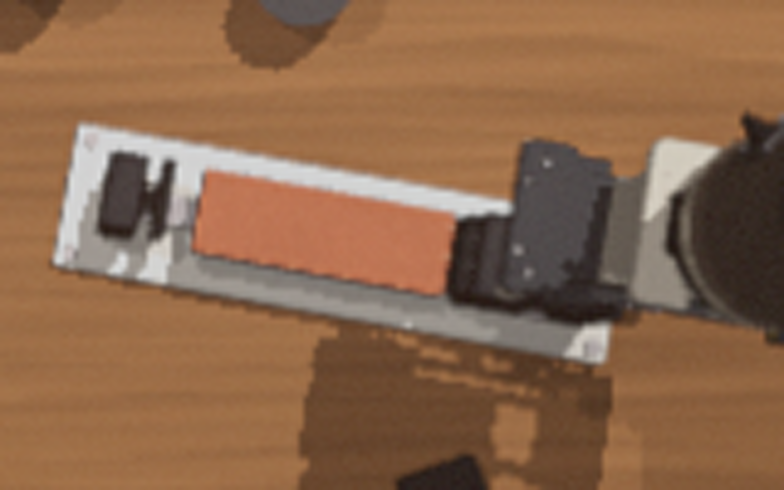

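The stone lies flat on the rails and lines up with them (top crop 200–450, about 235). It is next to the head, and the gap to the sliding pad is at about (180,200). Next I go down over the handle.

```bash
python3 -m creep '[{"translation":[0,0.002,0.01],"rot":[0,0,0],"jaw":0.0918},{"translation":[0,0,0.015],"rot":[0,0,0],"jaw":0.0918},{"translation":[0,0,0.01],"rot":[0,0,0],"jaw":0.0918},{"translation":[0,0,0],"rot":[0,0,0],"jaw":0.0918},{"translation":[0,0,0],"rot":[0,0,0],"jaw":0.0918},{"translation":[0,0,0],"rot":[0,0,0],"jaw":0.0918}]'
python3 - <<'E'
from h import *
delta(hw(0,-.139,.135),HY+np.pi/2)
im=optics.get_image("side"); cv2.imwrite(f"pics/side6.png",im[:,:,::-1])
im=cv2.imread('pics/side6.png');a=cv2.resize(im[110:210,310:420],None,fx=6,fy=6,interpolation=cv2.INTER_CUBIC)
for p in [hw(x,-.158,.168) for x in (-.014,.014)]+[hw(0,-.104,.14)]+[hw(x,-.113,.14) for x in (-.015,.015)]:
    u=proj('side',p)[0];  cv2.circle(a,tuple(int(q) for q in ((u-[310,110]+.5)*6-.5)),3,(0,255,0),-1)
cv2.imwrite('pics/c11.png',a)
E
```

```text
clock: 12.97
position: [0.5402, -0.2015, 0.1727]
ee_rot: [-3.127, 0.299, -0.0]
force: [0.3, 0.2, 0.1]
width: 0.999
rot [-0.   -0.01  0.01] then shift mm [ 0.1  0.7 37.7]
rot [ 2.0000e-02 -0.0000e+00 -1.7999e+02] then shift mm [-0.1 -0.7 37.7]
t 12.97 pos [ 0.5402 -0.2015  0.1727] F [0.3 0.2 0.1] w 0.0917 q [ 0.41  0.43 -0.2   1.77  0.1   0.95 -1.6 ]
```

View pics/c11.png

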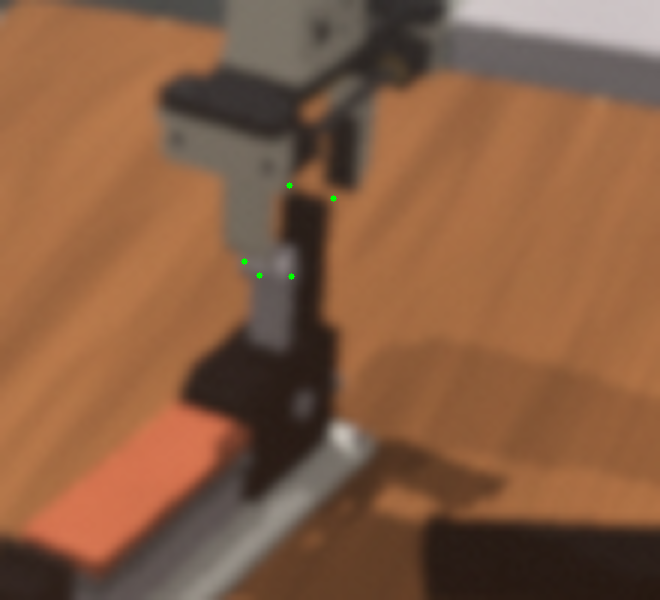

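```bash
python3 -m creep '[{"translation":[0,0,0.012],"rot":[0,0,0],"jaw":0.0918},{"translation":[0,0,0.012],"rot":[0,0,0],"jaw":0.0918},{"translation":[0,0,0.010],"rot":[0,0,0],"jaw":0.0918},{"translation":[0,0,0.003],"rot":[0,0,0],"jaw":0.0918},{"translation":[0,0,0],"rot":[0,0,0],"jaw":0.0918},{"translation":[0,0,0],"rot":[0,0,0],"jaw":0.0918},{"translation":[0,0,0],"rot":[0,0,0],"jaw":0.07},{"translation":[0,0,0],"rot":[0,0,0],"jaw":0.066},{"translation":[0,0,0],"rot":[0,0,0],"jaw":0.066}]' 8
python3 - <<'E'
from h import *
delta(hw(0,-.139,.135),HY+np.pi/2)
im=optics.get_image("side"); cv2.imwrite(f"pics/side7.png",im[:,:,::-1])
a=cv2.resize(im[110:240,290:420,::-1],None,fx=4.6,fy=4.6,interpolation=cv2.INTER_CUBIC); cv2.imwrite('pics/c12.png',a)
E
```

```text
clock: 13.77
position: [0.5403, -0.2016, 0.136]
ee_rot: [3.127, -0.3, 0.001]
force: [0.3, 0.5, -0.5]
width: 0.831
rot [ 0.01 -0.05 -0.  ] then shift mm [0.1 0.5 1. ]
rot [-8.0e-02 -1.0e-02  1.8e+02] then shift mm [-0.1 -0.5  1. ]
t 13.77 pos [ 0.5403 -0.2016  0.136 ] F [ 0.3  0.5 -0.5] w 0.0763 q [ 0.41  0.47 -0.2   1.8   0.12  0.87 -1.61]
```

View pics/c12.png

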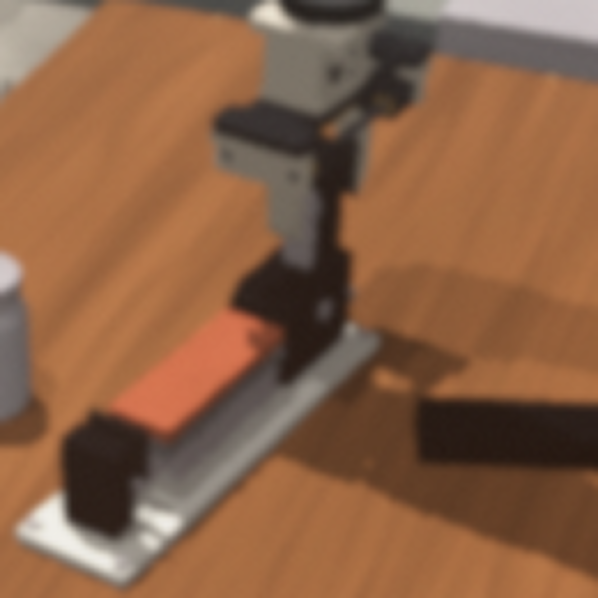

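The front finger stands just before the trigger's cross-bar at about (300,225) in the crop. I'll close lightly at 8 N, which is below the 9 N the trigger needs, to learn how contact shows up.

```bash
for i in 1 2; do python3 -m creep '[{"translation":[0,0,0],"rot":[0,0,0],"jaw":0.05},{"translation":[0,0,0],"rot":[0,0,0],"jaw":0.05},{"translation":[0,0,0],"rot":[0,0,0],"jaw":0.05}]' 8; done
```

```text
clock: 14.07
position: [0.5407, -0.1989, 0.1359]
ee_rot: [-3.125, 0.296, -0.001]
force: [0.3, 8.9, 4.1]
width: 0.579
clock: 14.32
position: [0.5409, -0.1984, 0.136]
ee_rot: [-3.125, 0.295, -0.001]
force: [0.8, 9.0, 4.3]
width: 0.545
```

```bash
python3 -m creep '[{"translation":[0,0.003,0],"rot":[0,0,0],"jaw":0.045},{"translation":[0,0,0],"rot":[0,0,0],"jaw":0.040},{"translation":[0,0,0],"rot":[0,0,0],"jaw":0.036},{"translation":[0,0,0],"rot":[0,0,0],"jaw":0.034},{"translation":[0,0,0],"rot":[0,0,0],"jaw":0.034},{"translation":[0,0,0],"rot":[0,0,0],"jaw":0.034}]' 10
python3 - <<'E'
from h import *
delta(hw(0,-.14,.135),HY+np.pi/2)
ims=[]
for n in ("side","top"):
    im=optics.get_image(n); cv2.imwrite(f"pics/{n}8.png",im[:,:,::-1]); ims.append(im)
a=ims[0][110:240,280:400,::-1]; b=ims[1][140:240,310:470,::-1]
cv2.imwrite('pics/c13.png',cv2.resize(a,None,fx=4.6,fy=4.6,interpolation=cv2.INTER_CUBIC))
cv2.imwrite('pics/c14.png',cv2.resize(b,None,fx=4.9,fy=4.9,interpolation=cv2.INTER_CUBIC))
E
```

```text
clock: 14.82
position: [0.5396, -0.2044, 0.1358]
ee_rot: [-3.127, 0.3, -0.001]
force: [-0.7, 2.4, 5.3]
width: 0.39
rot [-0.   -0.02 -0.  ] then shift mm [ 0.2 -1.3  0.8]
rot [-4.0e-02  1.0e-02  1.8e+02] then shift mm [-0.2  1.3  0.8]
t 14.82 pos [ 0.5396 -0.2044  0.1358] F [-0.7  2.4  5.3] w 0.0358 q [ 0.41  0.48 -0.2   1.8   0.12  0.87 -1.6 ]
```

View pics/c13.png

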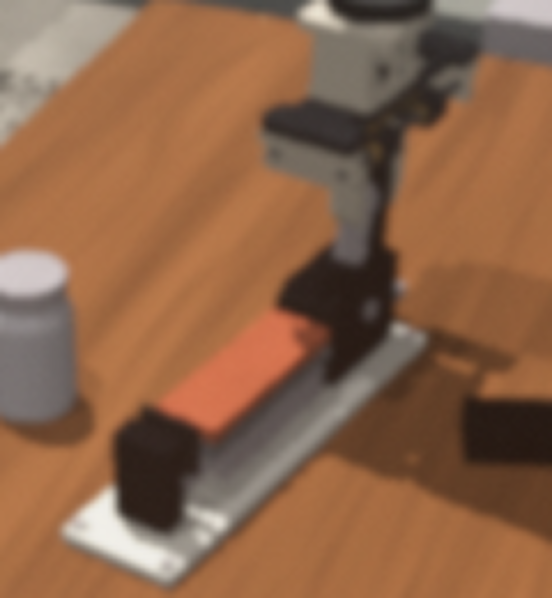

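View pics/c14.png

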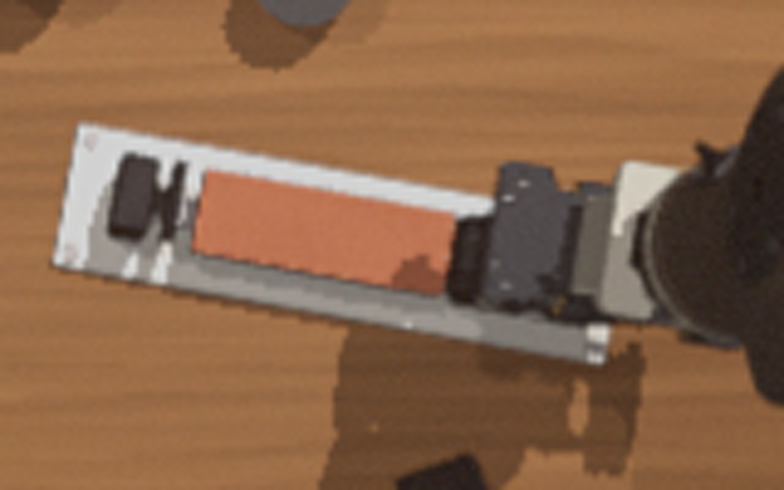

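The trigger is fully squeezed (opening 35.8 mm), and the jaw moved from column 125 to 137 in the top crop, about 6.5 mm. I'll let it spring back and repeat at 10 N.

```bash
python3 -m creep '[{"translation":[0,0,0],"rot":[0,0,0],"jaw":0.08},{"translation":[0,0,0],"rot":[0,0,0],"jaw":0.08},{"translation":[0,0,0],"rot":[0,0,0],"jaw":0.08},{"translation":[0,0,0],"rot":[0,0,0],"jaw":0.08},{"translation":[0,0,0],"rot":[0,0,0],"jaw":0.08},{"translation":[0,0,0],"rot":[0,0,0],"jaw":0.08}]' 10
python3 -m creep '[{"translation":[0,0,0],"rot":[0,0,0],"jaw":0.07},{"translation":[0,0,0],"rot":[0,0,0],"jaw":0.06},{"translation":[0,0,0],"rot":[0,0,0],"jaw":0.052},{"translation":[0,0,0],"rot":[0,0,0],"jaw":0.046},{"translation":[0,0,0],"rot":[0,0,0],"jaw":0.04},{"translation":[0,0,0],"rot":[0,0,0],"jaw":0.037},{"translation":[0,0,0],"rot":[0,0,0],"jaw":0.034},{"translation":[0,0,0],"rot":[0,0,0],"jaw":0.034},{"translation":[0,0,0],"rot":[0,0,0],"jaw":0.034}]' 10
python3 - <<'E'
from h import *
delta(hw(0,-.14,.135),HY+np.pi/2)
b=optics.get_image('top')[140:240,310:470,::-1]
cv2.imwrite('pics/c15.png',cv2.resize(b,None,fx=4.9,fy=4.9,interpolation=cv2.INTER_CUBIC))
E
```

```text
clock: 15.42
position: [0.5392, -0.2047, 0.1353]
ee_rot: [3.127, -0.3, -0.001]
force: [0.7, 1.3, -1.6]
width: 0.77
clock: 16.17
position: [0.5393, -0.2044, 0.1354]
ee_rot: [-3.127, 0.3, 0.0]
force: [0.7, 3.3, -1.9]
width: 0.396
rot [-0.01  0.01  0.  ] then shift mm [ 0.5 -1.4  0.4]
rot [-2.0e-02 -1.0e-02 -1.8e+02] then shift mm [-0.5  1.4  0.4]
t 16.17 pos [ 0.5393 -0.2044  0.1354] F [ 0.7  3.3 -1.9] w 0.0363 q [ 0.41  0.48 -0.2   1.8   0.12  0.87 -1.6 ]
```

View pics/c15.png

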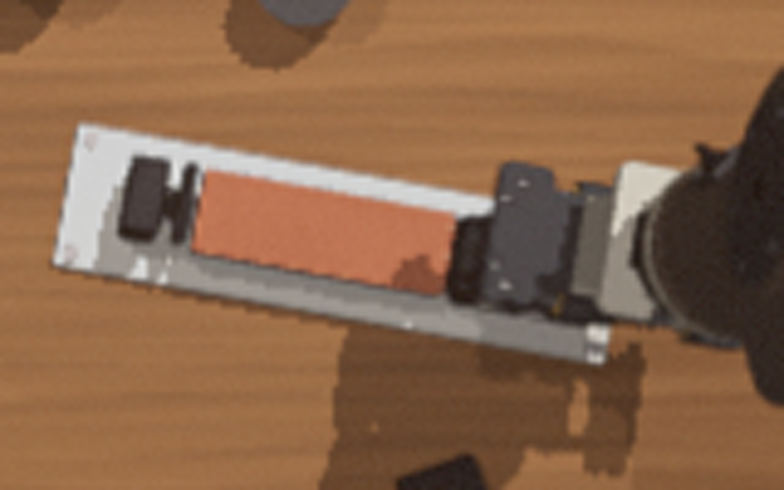

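The jaw moved again and the pad is now nearly at the stone's end (column 195). Third squeeze, still at 10 N.

```bash
python3 -m creep '[{"translation":[0,0,0],"rot":[0,0,0],"jaw":0.08},{"translation":[0,0,0],"rot":[0,0,0],"jaw":0.08},{"translation":[0,0,0],"rot":[0,0,0],"jaw":0.08},{"translation":[0,0,0],"rot":[0,0,0],"jaw":0.08},{"translation":[0,0,0],"rot":[0,0,0],"jaw":0.08},{"translation":[0,0,0],"rot":[0,0,0],"jaw":0.08}]' 10
python3 -m creep '[{"translation":[0,0,0],"rot":[0,0,0],"jaw":0.07},{"translation":[0,0,0],"rot":[0,0,0],"jaw":0.06},{"translation":[0,0,0],"rot":[0,0,0],"jaw":0.052},{"translation":[0,0,0],"rot":[0,0,0],"jaw":0.046},{"translation":[0,0,0],"rot":[0,0,0],"jaw":0.04},{"translation":[0,0,0],"rot":[0,0,0],"jaw":0.037},{"translation":[0,0,0],"rot":[0,0,0],"jaw":0.034},{"translation":[0,0,0],"rot":[0,0,0],"jaw":0.034},{"translation":[0,0,0],"rot":[0,0,0],"jaw":0.034}]' 10
python3 - <<'E'
from h import *
delta(hw(0,-.14,.135),HY+np.pi/2)
b=optics.get_image('top')[140:240,310:470,::-1]
cv2.imwrite('pics/c16.png',cv2.resize(b,None,fx=4.9,fy=4.9,interpolation=cv2.INTER_CUBIC))
E
```

```text
clock: 16.72
position: [0.5392, -0.2048, 0.1354]
ee_rot: [3.127, -0.3, -0.0]
force: [-0.4, 1.4, -1.2]
width: 0.778
clock: 17.47
position: [0.5394, -0.2044, 0.1355]
ee_rot: [-3.127, 0.3, 0.0]
force: [-0.5, 4.8, -0.8]
width: 0.392
rot [-0.  0. -0.] then shift mm [ 0.4 -1.4  0.5]
rot [1.0e-02 0.0e+00 1.8e+02] then shift mm [-0.4  1.4  0.5]
t 17.47 pos [ 0.5394 -0.2044  0.1355] F [-0.5  4.8 -0.8] w 0.036 q [ 0.41  0.48 -0.2   1.8   0.12  0.87 -1.6 ]
```

View pics/c16.png

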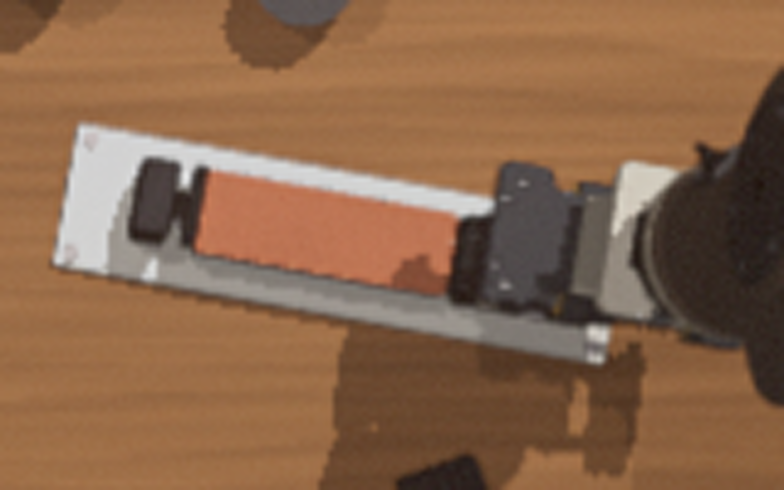

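The pad now touches the stone, which has begun to slide toward the head. Fourth squeeze.

```bash
python3 -m creep '[{"translation":[0,0,0],"rot":[0,0,0],"jaw":0.08},{"translation":[0,0,0],"rot":[0,0,0],"jaw":0.08},{"translation":[0,0,0],"rot":[0,0,0],"jaw":0.08},{"translation":[0,0,0],"rot":[0,0,0],"jaw":0.08},{"translation":[0,0,0],"rot":[0,0,0],"jaw":0.08},{"translation":[0,0,0],"rot":[0,0,0],"jaw":0.08}]' 10
python3 -m creep '[{"translation":[0,0,0],"rot":[0,0,0],"jaw":0.07},{"translation":[0,0,0],"rot":[0,0,0],"jaw":0.06},{"translation":[0,0,0],"rot":[0,0,0],"jaw":0.052},{"translation":[0,0,0],"rot":[0,0,0],"jaw":0.046},{"translation":[0,0,0],"rot":[0,0,0],"jaw":0.04},{"translation":[0,0,0],"rot":[0,0,0],"jaw":0.037},{"translation":[0,0,0],"rot":[0,0,0],"jaw":0.034},{"translation":[0,0,0],"rot":[0,0,0],"jaw":0.034},{"translation":[0,0,0],"rot":[0,0,0],"jaw":0.034}]' 10
python3 - <<'E'
from h import *
delta(hw(0,-.14,.135),HY+np.pi/2)
b=optics.get_image('top')[140:240,310:470,::-1]
cv2.imwrite('pics/c17.png',cv2.resize(b,None,fx=4.9,fy=4.9,interpolation=cv2.INTER_CUBIC))
E
```

```text
clock: 18.02
position: [0.5393, -0.2049, 0.1354]
ee_rot: [3.127, -0.3, 0.0]
force: [0.6, 0.4, -1.4]
width: 0.779
clock: 18.77
position: [0.5399, -0.2027, 0.1356]
ee_rot: [-3.126, 0.297, -0.0]
force: [1.1, 7.4, 1.1]
width: 0.428
rot [-0.1  -0.    0.09] then shift mm [0.2 0.4 0.6]
rot [ 1.0000e-02 -1.5000e-01 -1.7991e+02] then shift mm [-0.2 -0.4  0.6]
t 18.77 pos [ 0.5399 -0.2027  0.1356] F [1.1 7.4 1.1] w 0.0393 q [ 0.41  0.48 -0.2   1.8   0.12  0.87 -1.6 ]
```

View pics/c17.png

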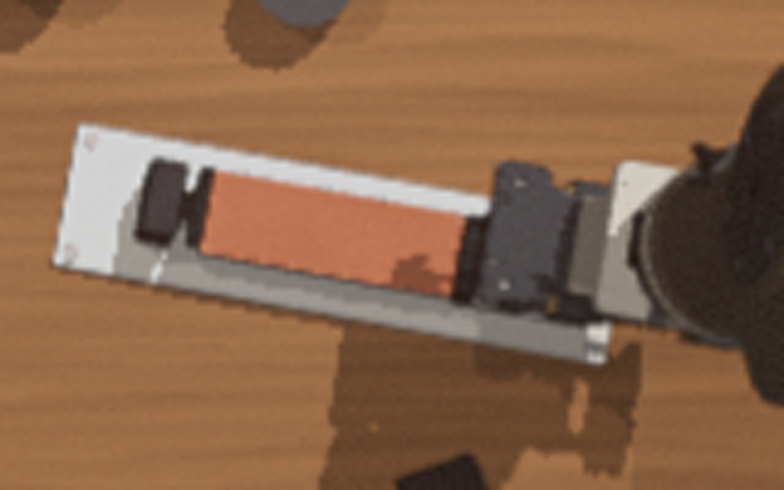

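The trigger stopped at 39.3 mm opening, so it is going stiff. I'll raise the squeeze force step by step.

```bash
W='{"translation":[0,0,0],"rot":[0,0,0],"jaw":0.034}'; python3 -m creep '[{"translation":[0,0,0],"rot":[0,0,0],"jaw":0.034},{"translation":[0,0,0],"rot":[0,0,0],"jaw":0.034},{"translation":[0,0,0],"rot":[0,0,0],"jaw":0.034},{"translation":[0,0,0],"rot":[0,0,0],"jaw":0.034}]' 10
python3 -m creep '[{"translation":[0,0,0],"rot":[0,0,0],"jaw":0.034},{"translation":[0,0,0],"rot":[0,0,0],"jaw":0.034},{"translation":[0,0,0],"rot":[0,0,0],"jaw":0.034},{"translation":[0,0,0],"rot":[0,0,0],"jaw":0.034}]' 12
python3 -c "
from h import *
delta(hw(0,-.14,.135),HY+np.pi/2)"
```

```text
clock: 19.15
position: [0.5399, -0.2027, 0.1356]
ee_rot: [-3.126, 0.297, -0.0]
force: [0.3, 7.1, 0.9]
width: 0.428
clock: 19.48
position: [0.5398, -0.2032, 0.1356]
ee_rot: [-3.126, 0.297, -0.0]
force: [0.2, 4.7, 0.7]
width: 0.419
rot [-0.07 -0.01  0.08] then shift mm [ 0.2 -0.1  0.6]
rot [ 1.0000e-02 -1.1000e-01 -1.7992e+02] then shift mm [-0.2  0.1  0.6]
t 19.48 pos [ 0.5398 -0.2032  0.1356] F [0.2 4.7 0.7] w 0.0384 q [ 0.41  0.48 -0.2   1.8   0.12  0.87 -1.6 ]
```

```bash
python3 -m creep '[{"translation":[0,-0.001,0],"rot":[0,0,0],"jaw":0.034},{"translation":[0,-0.0005,0],"rot":[0,0,0],"jaw":0.034},{"translation":[0,0,0],"rot":[0,0,0],"jaw":0.034},{"translation":[0,0,0],"rot":[0,0,0],"jaw":0.034}]' 13
python3 -c "
from h import *
delta(hw(0,-.14,.135),HY+np.pi/2)"
python3 -m creep '[{"translation":[0,0,0],"rot":[0,0,0],"jaw":0.034},{"translation":[0,0,0],"rot":[0,0,0],"jaw":0.034},{"translation":[0,0,0],"rot":[0,0,0],"jaw":0.034}]' 14
python3 -c "
from h import *
delta(hw(0,-.14,.135),HY+np.pi/2)"
```

```text
clock: 19.82
position: [0.5398, -0.2031, 0.1356]
ee_rot: [3.127, -0.3, 0.001]
force: [0.4, 2.0, 0.8]
width: 0.422
rot [ 0.01 -0.02 -0.  ] then shift mm [ 0.2 -0.   0.6]
rot [-3.0e-02 -1.0e-02  1.8e+02] then shift mm [-0.2  0.   0.6]
t 19.82 pos [ 0.5398 -0.2031  0.1356] F [0.4 2.  0.8] w 0.0387 q [ 0.41  0.48 -0.2   1.8   0.12  0.87 -1.6 ]
clock: 20.07
position: [0.5398, -0.2032, 0.1356]
ee_rot: [3.127, -0.3, 0.0]
force: [0.8, 1.5, 1.4]
width: 0.416
rot [ 0.01 -0.02 -0.01] then shift mm [ 0.2 -0.1  0.6]
rot [-3.0000e-02 -2.0000e-02  1.7999e+02] then shift mm [-0.2  0.1  0.6]
t 20.07 pos [ 0.5398 -0.2032  0.1356] F [0.8 1.5 1.4] w 0.0382 q [ 0.41  0.48 -0.2   1.8   0.12  0.87 -1.6 ]
```

```bash

python3 -m creep '[{"translation":[0,0,0],"rot":[0,0,0],"jaw":0.034},{"translation":[0,0,0],"rot":[0,0,0],"jaw":0.034},{"translation":[0,0,0],"rot":[0,0,0],"jaw":0.034},{"translation":[0,0,0],"rot":[0,0,0],"jaw":0.034}]' 15
python3 -m creep '[{"translation":[0,0,0],"rot":[0,0,0],"jaw":0.034},{"translation":[0,0,0],"rot":[0,0,0],"jaw":0.034},{"translation":[0,0,0],"rot":[0,0,0],"jaw":0.034},{"translation":[0,0,0],"rot":[0,0,0],"jaw":0.034}]' 16
python3 - <<'E'
from h import *
delta(hw(0,-.14,.135),HY+np.pi/2)
for n in ('top','side'):
    im=optics.get_image(n); cv2.imwrite(f'pics/{n}9.png',im[:,:,::-1])
b=cv2.imread('pics/top9.png')[140:240,310:470]
cv2.imwrite('pics/c18.png',cv2.resize(b,None,fx=4.9,fy=4.9,interpolation=cv2.INTER_CUBIC))
E
```

```text
clock: 20.4
position: [0.5398, -0.2033, 0.1356]
ee_rot: [3.127, -0.3, 0.001]
force: [1.1, -0.6, 0.5]
width: 0.414
clock: 20.73
position: [0.5397, -0.2034, 0.1356]
ee_rot: [3.127, -0.3, 0.0]
force: [1.1, -2.2, 0.4]
width: 0.412
rot [ 0.03 -0.02 -0.02] then shift mm [ 0.2 -0.3  0.6]
rot [-3.0000e-02 -4.0000e-02  1.7998e+02] then shift mm [-0.2  0.3  0.6]
t 20.73 pos [ 0.5397 -0.2034  0.1356] F [ 1.1 -2.2  0.4] w 0.0378 q [ 0.41  0.48 -0.2   1.8   0.12  0.87 -1.6 ]
```

View pics/c18.png

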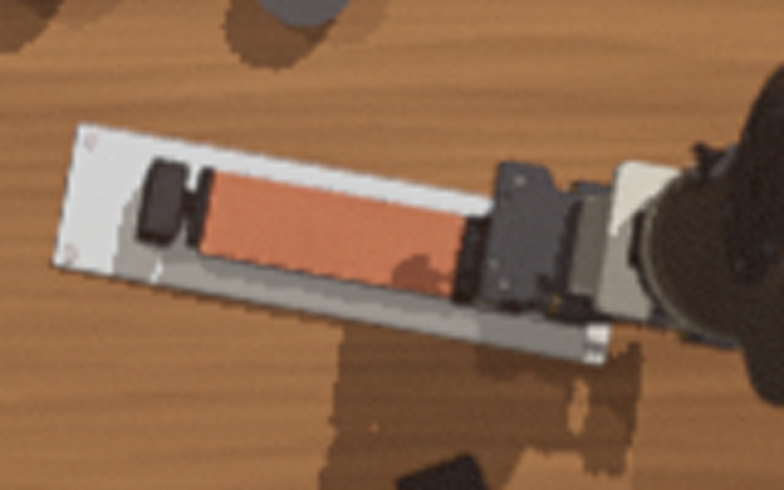

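The squeeze stands at about 15–16 N with 37.8 mm opening, which is short of the 36 mm stop, so the stone is clamped. I'll release, then do a gentle 10–11 N check squeeze centred on the handle. It must not move if the grip is held.

```bash
python3 -m creep '[{"translation":[0,0,0],"rot":[0,0,0],"jaw":0.05},{"translation":[0,0,0],"rot":[0,0,0],"jaw":0.06},{"translation":[0,0,0],"rot":[0,0,0],"jaw":0.08},{"translation":[0,0,0],"rot":[0,0,0],"jaw":0.08},{"translation":[0,0,0],"rot":[0,0,0],"jaw":0.08},{"translation":[0,-0.0085,0],"rot":[0,0,0],"jaw":0.08},{"translation":[0,0,0],"rot":[0,0,0],"jaw":0.08},{"translation":[0,0,0],"rot":[0,0,0],"jaw":0.08}]' 10
python3 -c "
from h import *
delta(hw(0,-.131,.135),HY+np.pi/2)"
python3 -m creep '[{"translation":[0,0,0],"rot":[0,0,0],"jaw":0.07},{"translation":[0,0,0],"rot":[0,0,0],"jaw":0.06},{"translation":[0,0,0],"rot":[0,0,0],"jaw":0.054},{"translation":[0,0,0],"rot":[0,0,0],"jaw":0.05},{"translation":[0,0,0],"rot":[0,0,0],"jaw":0.046},{"translation":[0,0,0],"rot":[0,0,0],"jaw":0.04},{"translation":[0,0,0],"rot":[0,0,0],"jaw":0.04},{"translation":[0,0,0],"rot":[0,0,0],"jaw":0.04}]' 10
python3 -c "
from h import *
delta(hw(0,-.131,.135),HY+np.pi/2)"
```

```text
clock: 21.5
position: [0.5412, -0.1941, 0.1354]
ee_rot: [-3.127, 0.298, 0.001]
force: [0.0, 0.6, -0.9]
width: 0.868
rot [0.   0.03 0.05] then shift mm [0.6 0.1 0.4]
rot [-4.0000e-02  0.0000e+00 -1.7995e+02] then shift mm [-0.6 -0.1  0.4]
t 21.5 pos [ 0.5412 -0.1941  0.1354] F [ 0.   0.6 -0.9] w 0.0797 q [ 0.4   0.47 -0.2   1.81  0.12  0.87 -1.62]
clock: 22.17
position: [0.541, -0.1962, 0.1355]
ee_rot: [3.126, -0.302, -0.0]
force: [-0.7, -6.5, -1.2]
width: 0.574
rot [ 0.08 -0.   -0.08] then shift mm [ 0.4 -2.   0.5]
rot [-1.0000e-02 -1.3000e-01  1.7992e+02] then shift mm [-0.4  2.   0.5]
t 22.17 pos [ 0.541  -0.1962  0.1355] F [-0.7 -6.5 -1.2] w 0.0527 q [ 0.4   0.47 -0.2   1.81  0.12  0.87 -1.62]
```

```bash
python3 -m creep '[{"translation":[0,0.001,0],"rot":[0,0,0],"jaw":0.034},{"translation":[0,0.001,0],"rot":[0,0,0],"jaw":0.034},{"translation":[0,0,0],"rot":[0,0,0],"jaw":0.034},{"translation":[0,0,0],"rot":[0,0,0],"jaw":0.034}]' 12
python3 -c "
from h import *
delta(hw(0,-.131,.135),HY+np.pi/2)"
```

```text
clock: 22.5
position: [0.5409, -0.1967, 0.1356]
ee_rot: [3.127, -0.3, 0.0]
force: [0.1, -1.9, 0.7]
width: 0.559
rot [ 0.   -0.   -0.01] then shift mm [ 0.4 -2.5  0.6]
rot [-0.0000e+00 -1.0000e-02  1.7999e+02] then shift mm [-0.4  2.5  0.6]
t 22.5 pos [ 0.5409 -0.1967  0.1356] F [ 0.1 -1.9  0.7] w 0.0513 q [ 0.4   0.47 -0.2   1.81  0.12  0.87 -1.62]
```

At about 11 N the trigger is stiff after roughly 2.5 mm, well above the 9 N free run, so the grip is holding. I'll finish this squeeze balanced, to the same 15–16 N, as a top-up.

```bash
python3 -m creep '[{"translation":[0,0.0005,0],"rot":[0,0,0],"jaw":0.034},{"translation":[0,0,0],"rot":[0,0,0],"jaw":0.034},{"translation":[0,0,0],"rot":[0,0,0],"jaw":0.034},{"translation":[0,0,0],"rot":[0,0,0],"jaw":0.034}]' 14
python3 -m creep '[{"translation":[0,0.0005,0],"rot":[0,0,0],"jaw":0.034},{"translation":[0,0,0],"rot":[0,0,0],"jaw":0.034},{"translation":[0,0,0],"rot":[0,0,0],"jaw":0.034},{"translation":[0,0,0],"rot":[0,0,0],"jaw":0.034}]' 16
python3 -c "
from h import *
delta(hw(0,-.131,.135),HY+np.pi/2)"
```

```text
clock: 22.83
position: [0.5408, -0.197, 0.1355]
ee_rot: [-3.127, 0.299, 0.0]
force: [-0.5, -0.6, 0.3]
width: 0.553
clock: 23.17
position: [0.5407, -0.1975, 0.1355]
ee_rot: [-3.127, 0.3, 0.0]
force: [-1.0, -1.2, 0.9]
width: 0.545
rot [-0.  0. -0.] then shift mm [ 0.4 -3.4  0.5]
rot [0.0e+00 1.0e-02 1.8e+02] then shift mm [-0.4  3.4  0.5]
t 23.17 pos [ 0.5407 -0.1975  0.1355] F [-1.  -1.2  0.9] w 0.0501 q [ 0.4   0.47 -0.2   1.81  0.12  0.87 -1.61]
```

```bash
python3 -m creep '[{"translation":[0,0,0],"rot":[0,0,0],"jaw":0.055},{"translation":[0,0,0],"rot":[0,0,0],"jaw":0.065},{"translation":[0,0.003,0],"rot":[0,0,0],"jaw":0.0918},{"translation":[0,0,0],"rot":[0,0,0],"jaw":0.0918},{"translation":[0,0,0],"rot":[0,0,0],"jaw":0.0918},{"translation":[0,0,0],"rot":[0,0,0],"jaw":0.0918},{"translation":[0,0,0],"rot":[0,0,0],"jaw":0.0918},{"translation":[0,0,-0.015],"rot":[0,0,0],"jaw":0.0918},{"translation":[0,0,-0.025],"rot":[0,0,0],"jaw":0.0918},{"translation":[0,0,-0.03],"rot":[0,0,0],"jaw":0.0918},{"translation":[0,0,-0.03],"rot":[0,0,0],"jaw":0.0918},{"translation":[0,0,0],"rot":[0,0,0],"jaw":0.0918}]' 16
python3 -m creep '[{"translation":[0,0.02,-0.02],"rot":[0,0,0],"jaw":0.09},{"translation":[0,0.03,-0.01],"rot":[0,0,0],"jaw":0.09},{"translation":[0,0.03,0],"rot":[0,0,0],"jaw":0.09},{"translation":[0,0.03,0],"rot":[0,0,0],"jaw":0.09},{"translation":[0,0.03,0],"rot":[0,0,0],"jaw":0.09},{"translation":[0,0.02,0],"rot":[0,0,0],"jaw":0.09},{"translation":[0,0,0],"rot":[0,0,0],"jaw":0.09},{"translation":[0,0,0],"rot":[0,0,0],"jaw":0.09},{"translation":[0,0,0],"rot":[0,0,0],"jaw":0.09}]'
python3 - <<'E'
from h import *
for n in ('top','side'):
    im=optics.get_image(n); cv2.imwrite(f'pics/{n}10.png',im[:,:,::-1])
b=cv2.imread('pics/top10.png')[140:240,310:470]; a=cv2.imread('pics/side10.png')[110:240,280:410]
cv2.imwrite('pics/c19.png',cv2.resize(b,None,fx=4.9,fy=4.9,interpolation=cv2.INTER_CUBIC))
cv2.imwrite('pics/c20.png',cv2.resize(a,None,fx=4.5,fy=4.5,interpolation=cv2.INTER_CUBIC))
E
```

```text
clock: 24.17
position: [0.543, -0.2012, 0.2416]
ee_rot: [3.125, -0.3, 0.014]
force: [1.4, -0.4, 0.9]
width: 1.002
clock: 24.92
position: [0.5101, -0.3566, 0.2653]
ee_rot: [-3.127, 0.298, -0.0]
force: [0.4, 0.1, -0.2]
width: 0.981
```

View pics/c19.png

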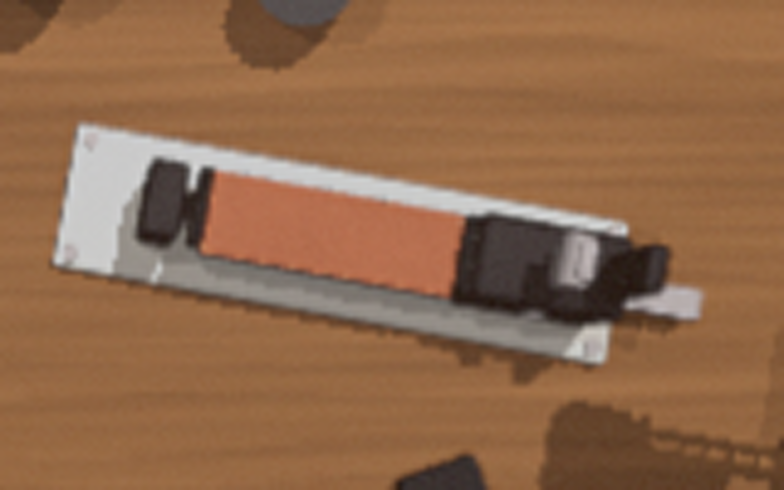

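View pics/c20.png

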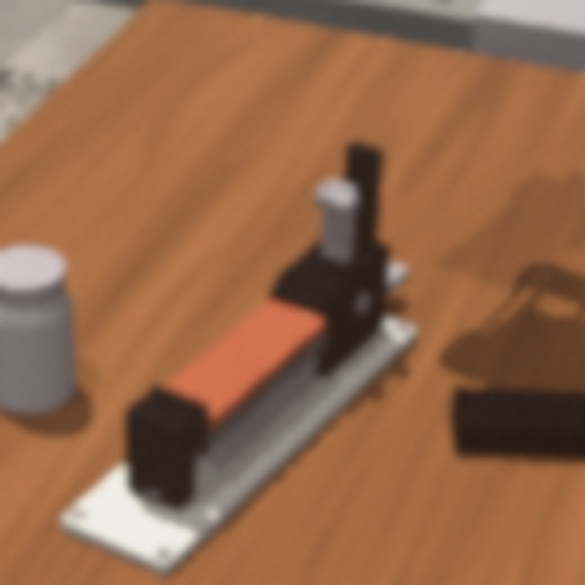

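View pics/top10.png

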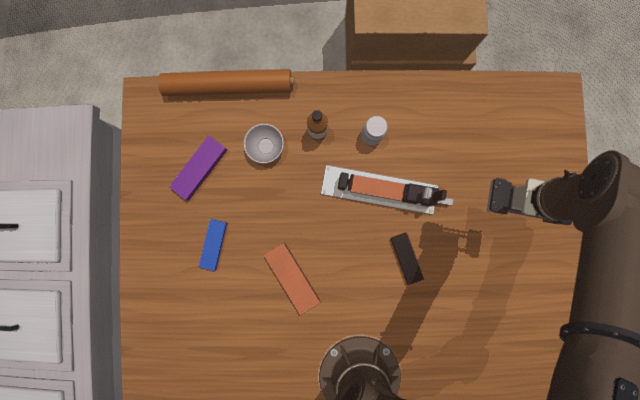

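The stone (378,188) is held flat between the pad and the fixed jaw. The trigger is back at rest, every other thing is where it was, and the arm is clear. I'm handing in.

```bash
python3 -c "
from cell import arm
print(arm.sign_off(), arm.observe()['clock'])"
```

```text
the job is handed in; nothing more can be done
the job is handed in; nothing more can be done
```

The whetstone lies flat on the rails, clamped between the two jaws, and the job was handed in at about 25 s of the 72 s allowed. I took the smaller reddish stone and let go of it on the rails. Four squeezes of the trigger then closed the jaw, which started about 15 mm in rather than fully open.

**Grip:** I finished the fourth squeeze at about 15–16 N on the trigger and repeated that in a fifth check squeeze. That means about 16–19 N on the stone while squeezing, below the 32 N that cracks it. Roughly 15 N should remain after release, by the holder's description. I worked this out from the gripper force setting and the wrist reading, because the grip itself can't be measured directly.

**Last checks:**
- **Hold:** on the check squeeze the trigger went stiff after about 2.5 mm at 11 N, so the jaw was holding.
- **Final pictures:** the stone sits flat against both jaws, the trigger is back at rest, the other things are where they were, and the arm is clear.

**Disagreements:** the two cameras and the arm's own position differed by 2–4 mm across the rails. I placed the stone between the two readings, about 1 mm off my estimate of the holder's centre line.

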